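Change over the chip test socket

ROBOT

A 6-joint arm with a two-finger parallel gripper is mounted at the origin on the work surface. World frame = base frame: x ahead of the robot, y to its left, z up, the work surface at z = 0. Lengths are in m, angles in rad, forces in N, time in s.
With the tool pointing down it reaches from about 0.35 to 0.875 m from the base axis. Payload 4.2 kg.
Tool frame: the origin (TCP) lies at the very end of the fingers, on their centre line; the grasp point (between the pads) lies 19 mm behind it (grip_point_offset is the z of the grasp point in the tool frame, in m); z points along the fingers, y is the direction in which the jaws open and shut (so a half turn about z gives the same grasp; the last joint's range is limited). The gripper opens to 85 mm and grips with 20 to 120 N. Pads are 22 mm wide; open, the fingers measure 114 mm over their backs; the gripper's body (76 mm by 85 mm) begins 54 mm behind the grasp point. The pads swing forward as they close: fully open they stand 13 mm farther back than shut.
Start: joints at [-1.071, 0.385, 0.008, 0, -1.194, -0.259], TCP at [0.149, -0.607, 0.231] pointing down, gripper open.
Joint ranges: [-3.14, 3.14], [-1.21, 2.06], [-1.07, 1.41], [-3.16, 2.05], [-2.99, -0.16], [-3.1, 3.1]. Speed limits (rad/s): [2.79, 2.79, 3.14, 3.14, 3.14, 3.14].

INTERFACE

Orientations are given as a unit quaternion [x, y, z, w].
In Python, from plant import * gives the robot as it stands. Calls block until the motion is done:
- move_to(position, orientation): joint-space move of the TCP to a pose.
- move_l(position, attitude=None, feed=0.15): straight line of the TCP; attitude=None keeps the orientation; feed is the mean speed in m/s.
- move_joints(angles): joint-space move.
- command_gripper(opening, grip_force=None): finger opening in m; grip_force is the grip in N (None keeps the last); returns when the fingers have stopped.
- sleep(seconds).
- inverse_kinematics(position, orientation): joint angles nearest the present ones, or None.
- get_obs(): the state.
- get_image(name): name is "side" or "top"; returns a dict with "frame" (420x560x3 uint8, red, green, blue), "range_z" (420x560 float32, m along the optical axis (not along the pixel's ray), 0 where there is no reading), "camera_matrix" (3x3 intrinsics, pixels), "R" (3x3) and "t" (3): a world point X has camera coordinates R X + t. Camera axes: x right, y down, z forward; pixel columns grow to the right and rows downward; lengths in m; the calibration is good to about 2 mm. A picture is of the moment at which its call begins.
A pose or a line that the arm cannot do raises PlanningError and nothing moves.
- job_done(): hands the job in, once; it reports no verdict.
The state is a dict: "time": time; "joints": joint angles; "qd": joint speeds; "joint_torque": joint torques, N m; "tcp_pos": TCP position; "tcp_rot": TCP orientation; "contact_force": force on the tool from outside, world axes, zero at the start; "moment": the same for the moment, N m; "grip_width": finger opening in m.
Only numpy, scipy, OpenCV 4.12 (cv2) and the standard library are available. Lean on these libraries where they do the work, as an engineer would, in place of code of your own. Each camera call takes 0.05 s, during which the arm holds its last target.

TASK

Pry every used green board out of the test socket by swinging both of its ejector levers fully outward, and hang each by its window on a peg of the grey stand, one board to a peg. Then take from the white stand the two blue boards whose shape matches the template in the yellow tray, set one in each slot of the socket and swing all the levers fully in so that both are seated home. Leave the other blue boards in their stand and do not disturb the bottle, the cup and the chip box.

Things in the scene. Friction and masses are not known exactly. Their poses are not given: they have to be found in the camera images.
- socket: Fixed black twin-slot socket, base 150 x 176 mm. Origin: centre of underside, on the bench. Slots run along its y at x = -45 (a) and +45 mm (b); 12 mm wide, floor 14 mm up, walls to 42, flared mouth (about 23 mm wide) to 52 mm; end stops 126 mm apart. With the levers out a board put in rests on their toes, underside 27 mm up, leaning up to 0.14 rad; seated it is 14 mm up.
- lever_a_left (a joint): Ejector lever, +y end of slot a. 0 = in, upright, hook over the board; 0.65 = fully out, top leaning away from the slot, toe has lifted the board. Stiff, stays put (4 N at the head moves it). Hinge along socket x, at y = +72 mm, 26 mm up. Orange head centred 78 mm from the hinge: 26 (x) x 12 (y) x 28 mm, 90 to 118 mm above the bench when in.
- lever_a_right (a joint): Ejector lever, -y end of slot a. 0 = in, upright, hook over the board; 0.65 = fully out, top leaning away from the slot, toe has lifted the board. Stiff, stays put (4 N at the head moves it). Hinge along socket x, at y = -72 mm, 26 mm up. Orange head centred 78 mm from the hinge: 26 (x) x 12 (y) x 28 mm, 90 to 118 mm above the bench when in.
- lever_b_left (a joint): Ejector lever, +y end of slot b. 0 = in, upright, hook over the board; 0.65 = fully out, top leaning away from the slot, toe has lifted the board. Stiff, stays put (4 N at the head moves it). Hinge along socket x, at y = +72 mm, 26 mm up. Orange head centred 78 mm from the hinge: 26 (x) x 12 (y) x 28 mm, 90 to 118 mm above the bench when in.
- lever_b_right (a joint): Ejector lever, -y end of slot b. 0 = in, upright, hook over the board; 0.65 = fully out, top leaning away from the slot, toe has lifted the board. Stiff, stays put (4 N at the head moves it). Hinge along socket x, at y = -72 mm, 26 mm up. Orange head centred 78 mm from the hinge: 26 (x) x 12 (y) x 28 mm, 90 to 118 mm above the bench when in.
- old_a: Used board, green, red tab, seated in slot a at the start; may be absent. Upright plate 10 (x) x 120 (y) x 118 mm (z), 0.13 to 0.2 kg; origin = centre of underside. Full length up to 48 mm (shoulders), above that narrower; grip tab 28 mm wide (y) at 82 to 118 mm; 20 x 20 mm through-window centred 64 mm up.
- old_a_hole (a point): Centre of the window of old_a.
- old_b: Used board, green, red tab, seated in slot b at the start; may be absent. Upright plate 10 (x) x 120 (y) x 118 mm (z), 0.13 to 0.2 kg; origin = centre of underside. Full length up to 48 mm (shoulders), above that narrower; grip tab 28 mm wide (y) at 82 to 118 mm; 20 x 20 mm through-window centred 64 mm up.
- old_b_hole (a point): Centre of the window of old_b.
- peg_stand: Grey loose stand, 2.2 kg, base 200 x 110 x 12 mm, two posts in line along its x, each with a peg. Origin: centre of underside. Pegs 8 mm thick leave the posts at x = -30 (front) and +85 mm (rear), 100 mm up, and run 45 mm toward the stand's -x, rising 12 mm, ends free. Posts 106 mm high. May get knocked.
- peg_front (a point): Middle of the front peg on its axis, 106 mm above the bench.
- peg_rear (a point): Middle of the rear peg on its axis, 106 mm above the bench.
- board_stand: White loose stand, 2.2 kg, base 190 x 130 x 10 mm, with four grooves along its y at x = -78, -26, +26, +78 mm in which the new boards stand, undersides 10 mm up; groove walls to 50 mm, 12.4 mm apart, so boards may lean 0.06 rad. Origin: centre of underside. May get knocked.
- board_round_1: New board, blue, white tab, two round ears 34 mm across beside the window. Upright plate 10 (x) x 120 (y) x 118 mm (z), 0.13 to 0.2 kg; origin = centre of underside. Full length up to 48 mm (shoulders), above that narrower; grip tab 28 mm wide (y) at 82 to 118 mm; 20 x 20 mm through-window centred 64 mm up.
- board_round_2: New board, blue, white tab, two round ears 34 mm across beside the window. Upright plate 10 (x) x 120 (y) x 118 mm (z), 0.13 to 0.2 kg; origin = centre of underside. Full length up to 48 mm (shoulders), above that narrower; grip tab 28 mm wide (y) at 82 to 118 mm; 20 x 20 mm through-window centred 64 mm up.
- board_pointed_1: New board, blue, white tab, two diamond ears (on a corner) 33 mm across beside the window. Upright plate 10 (x) x 120 (y) x 118 mm (z), 0.13 to 0.2 kg; origin = centre of underside. Full length up to 48 mm (shoulders), above that narrower; grip tab 28 mm wide (y) at 82 to 118 mm; 20 x 20 mm through-window centred 64 mm up.
- board_pointed_2: New board, blue, white tab, two diamond ears (on a corner) 33 mm across beside the window. Upright plate 10 (x) x 120 (y) x 118 mm (z), 0.13 to 0.2 kg; origin = centre of underside. Full length up to 48 mm (shoulders), above that narrower; grip tab 28 mm wide (y) at 82 to 118 mm; 20 x 20 mm through-window centred 64 mm up.
- sample_round: Flat aluminium template 4 mm thick, fixed, lying in a tray: full-size outline (118 x 120 mm) of the board with two round ears 34 mm across. Origin at its centre, tab toward its +x.
- sample_pointed: Flat aluminium template 4 mm thick, fixed, lying in a tray: full-size outline (118 x 120 mm) of the board with two diamond ears (on a corner) 33 mm across. Origin at its centre, tab toward its +x.
- job_tray: Yellow shallow tray 150 x 150 x 10 mm; the one template lying in it is the sample for this job. Origin = centre of its underside. Fixed. (The black tray only files the other template.)
- solvent_bottle: Bystander: white bottle with blue cap, 52 mm across, 120 mm tall; origin under its centre.
- swab_cup: Bystander: white cup, 64 mm across, 70 mm tall; origin under its centre.
- chip_box: Bystander: dark blue flat box 60 x 60 x 18 mm; origin under its centre.
Not all that is in view belongs to the job. Leave any pink look-alike of the board_round_1 alone.

How it is judged:
By the outcome, as a careful person would: the job done as asked, in the order asked, and still so for the second after the job is handed in, with the robot touching nothing.
Of old_a, old_b only 1 to 2 are there at a start; the rules pass over those that are not, and their reading is None.
At some moment in a run one of peg_stand, board_stand may be knocked a few centimetres aside while the robot is not near it.
It also fails if it takes over 208 s, if anything falls off the work surface, if the arm or the gripper's body presses on something with over 40 N, if the wrist force passes 120 N, or if a joint passes its speed limit or range.

## Working session

There is one attempt and no reset: what is moved stays moved. The work goes in short steps, each a Python script; the robot and the scene stay as the last script left them, time stands still between calls to the robot, and variables do not carry over. Pictures are saved under pics/ and viewed, and the job is handed in when it is done.

```bash
ls; mkdir -p pics; python3 - <<'E'
from plant import *
import cv2,numpy as np
for n in("top","side"):
    d=get_image(n); cv2.imwrite(f"pics/{n}0.png",cv2.resize(d["frame"][:,:,::-1],(800,600),interpolation=cv2.INTER_CUBIC)); np.savez(f"{n}0.npz",**d)
    print(n,d["camera_matrix"],d["R"],d["t"], -d["R"].T@d["t"])
print(get_obs())
E
```

```text
pics
top [[444.02117294   0.         277.75081448]
 [  0.         444.02117294 210.09720774]
 [  0.           0.           1.        ]] [[-0.02433423 -0.99962508 -0.01255146]
 [-0.99459362  0.02547578 -0.10067032]
 [ 0.10095234  0.01003387 -0.99484066]] [0.05026442 0.52573115 1.36415066] [0.38639779 0.02316445 1.41066897]
side [[473.79535336   0.         281.89365031]
 [  0.         473.79535336 207.78904743]
 [  0.           0.           1.        ]] [[ 0.8895923  -0.45646947 -0.01616035]
 [-0.34711153 -0.65262604 -0.67349302]
 [ 0.29688233  0.60474365 -0.73901692]] [-0.47189987  0.27700094  1.21674244] [ 0.15471938 -0.77044712  1.07812538]
{'time': 0.1, 'joints': array([-1.07140205e+00,  3.85519861e-01,  6.77329734e-03, -4.26223051e-04,
       -1.19400086e+00, -2.58614302e-01]), 'qd': array([ 0.00023973, -0.00222167,  0.00410203,  0.0018153 ,  0.00068386,
        0.00178187]), 'joint_torque': array([-3.85861240e-04, -3.93319237e+01,  1.88928705e+01,  4.19799417e+00,
       -2.59076071e-03, -1.44704675e-06]), 'tcp_pos': array([ 0.14894021, -0.60646539,  0.23031223]), 'tcp_rot': array([-1.20021283e-01,  9.92770820e-01,  9.79607275e-04, -1.76921010e-04]), 'contact_force': array([-0.28303605, -0.48569619, -0.3050828 ]), 'moment': array([-0.00118014, -0.00219448, -0.04840412]), 'grip_width': 0.08532717986321263}
```

View pics/top0.png

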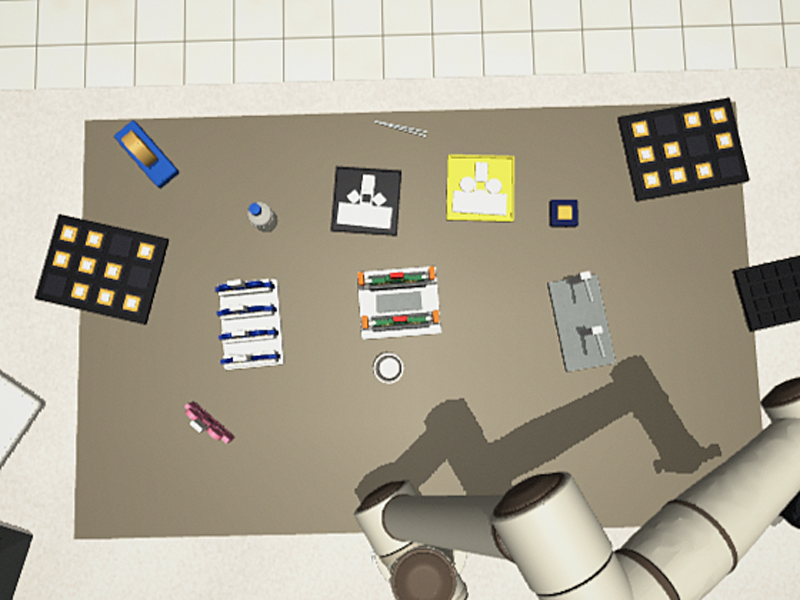

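View pics/side0.png

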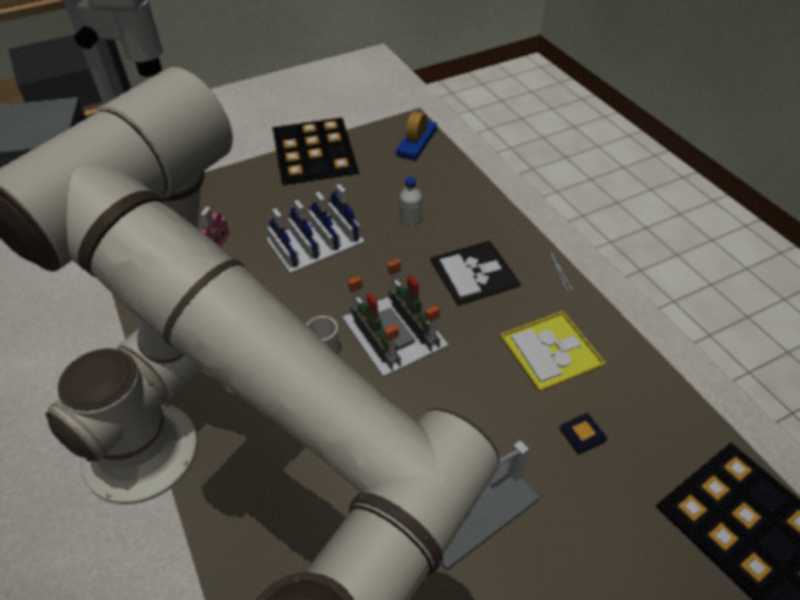

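The yellow tray at (480,188) in the top view holds the template with round ears, and the black tray at (367,200) holds the diamond one. Both green boards are present, at (398,278) and (398,320). Next I'll enlarge the blue boards, socket and pegs.

```bash
cat > crop.py <<'E'
import cv2,numpy as np
def crop(npz,out,x0,y0,x1,y1,s):
    f=np.load(npz)["frame"][:,:,::-1] if isinstance(npz,str) else npz[:,:,::-1]
    cv2.imwrite(out,cv2.resize(f[y0:y1,x0:x1],None,fx=s,fy=s,interpolation=cv2.INTER_CUBIC))
E
python3 - <<'E'
from crop import *
crop("top0.npz","pics/t_stand.png",140,180,210,270,6)
crop("top0.npz","pics/t_sock.png",240,175,320,245,8)
crop("top0.npz","pics/t_peg.png",375,180,440,265,6)
crop("top0.npz","pics/t_tray.png",220,100,370,170,5)
crop("side0.npz","pics/s_stand.png",180,120,260,195,8)
crop("side0.npz","pics/s_sock.png",230,170,320,265,6)
E
```

```text
(no output)
```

View pics/t_stand.png

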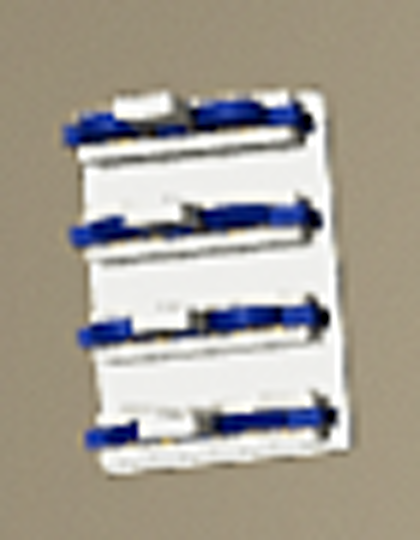

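View pics/t_sock.png

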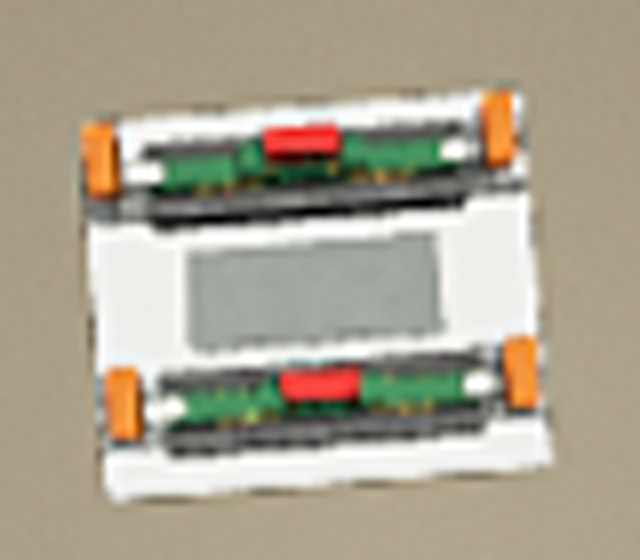

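View pics/t_peg.png

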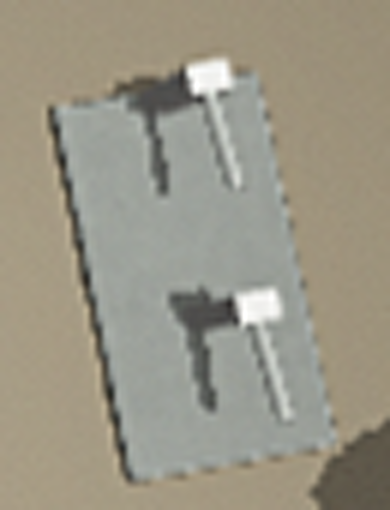

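View pics/s_stand.png

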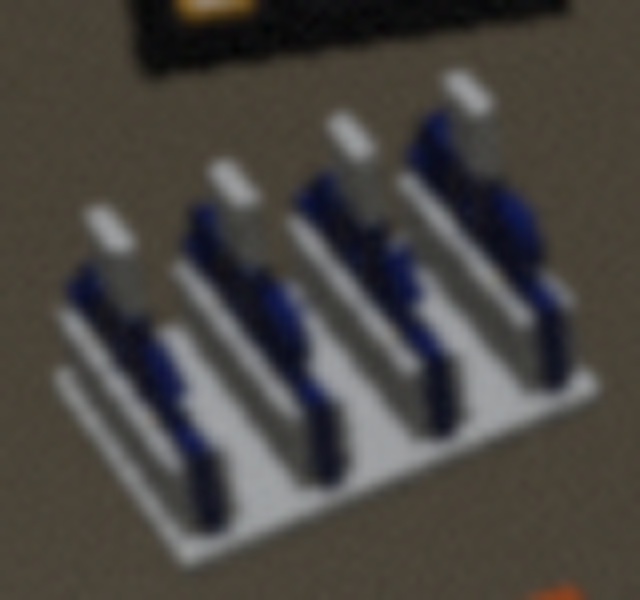

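View pics/s_sock.png

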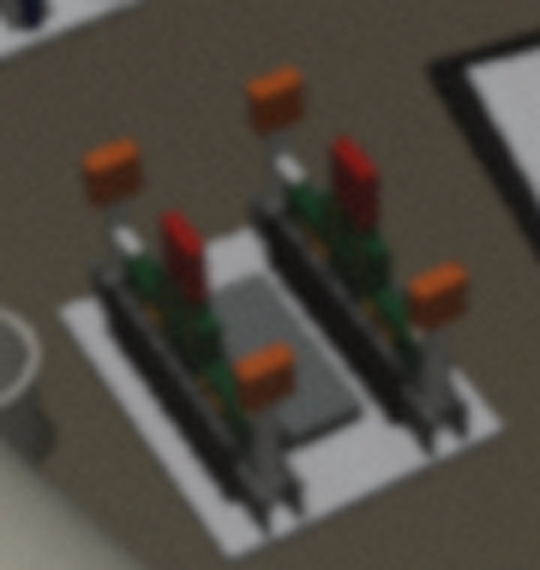

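View pics/t_tray.png

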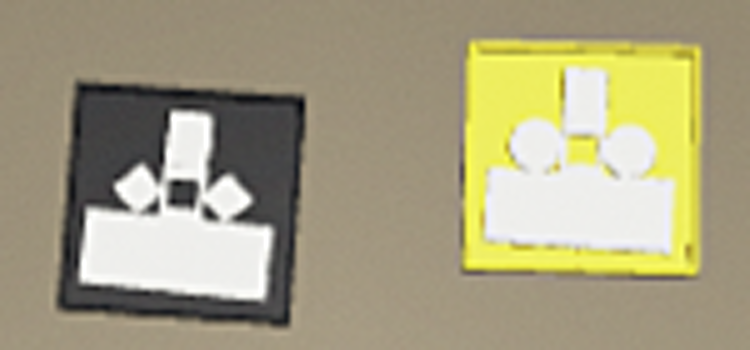

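In the tray crop, yellow holds the round template at (585,150) and black the pointed one. In the side crop, the 2nd board (240,270) and 4th board (470,170) from the left show smooth round ears, and the 1st and 3rd look angular. I'll check this with depth. Now to measure poses from the point clouds.

```bash
cat > vis.py <<'E'
import cv2,numpy as np
def cloud(d):
    z=d["range_z"].astype(float); K=d["camera_matrix"]
    v,u=np.mgrid[0:z.shape[0],0:z.shape[1]]
    P=np.stack([(u-K[0,2])/K[0,0]*z,(v-K[1,2])/K[1,1]*z,z],-1)
    W=(P-d["t"])@d["R"]
    W[z<=0]=np.nan
    return W
def pix(d,X):
    c=d["R"]@np.asarray(X)+d["t"]; p=d["camera_matrix"]@c; return p[:2]/p[2]
def blobs(d,lo,hi,minpix=8,box=None):
    hsv=cv2.cvtColor(d["frame"],cv2.COLOR_RGB2HSV)
    m=cv2.inRange(hsv,np.array(lo),np.array(hi))
    W=cloud(d); n,L,st,c=cv2.connectedComponentsWithStats(m)
    out=[]
    for i in range(1,n):
        if st[i,4]<minpix: continue
        out.append((c[i],st[i,4],W[L==i]))
    return out
E
python3 - <<'E'
from vis import *
np.set_printoptions(precision=4,suppress=True)
for n in("top","side"):
    d=np.load(n+"0.npz")
    for nm,lo,hi in(("orange",(4,150,80),(16,255,255)),("red",(0,150,80),(3,255,255)),("red2",(174,150,80),(180,255,255)),("yellow",(25,120,80),(35,255,255))):
        for c,a,P in blobs(d,lo,hi):
            P=P[~np.isnan(P[:,0])]
            zt=np.percentile(P[:,2],90); T=P[P[:,2]>zt-.006]
            if .2<P[:,0].mean()<.9: print(n,nm,c,a,"z",P[:,2].min(),P[:,2].max(),"top",T.mean(0),T.min(0)[:2],T.max(0)[:2],len(T))
E
```

```text
top orange [301.7742 190.7097] 31 z 0.03467044488703379 0.12182826272941362 top [ 0.5738 -0.0355  0.1178] [ 0.5606 -0.0397] [ 0.584  -0.0304] 28
top orange [252.3333 194.75  ] 36 z -0.001236811634020809 0.12676698364841613 top [0.5643 0.1106 0.1178] [0.5521 0.105 ] [0.5763 0.1166] 30
top orange [304.6061 221.1212] 33 z 0.11343480320889102 0.1238870323499465 top [ 0.4835 -0.0415  0.1182] [ 0.4717 -0.0457] [ 0.4954 -0.0364] 32
top orange [255.1081 225.0811] 37 z 0.10314984883284802 0.12304519915404451 top [0.4764 0.104  0.1184] [0.4638 0.1003] [0.4873 0.1097] 25
top red [277.037  192.1111] 27 z 0.12801551690986337 0.1363394812329813 top [0.5687 0.0366 0.1317] [0.5634 0.0253] [0.5724 0.0486] 26
top red [279.9714 222.6286] 35 z 0.04888607128339007 0.13451945469074608 top [0.4793 0.0313 0.1322] [0.4756 0.0188] [0.4842 0.0449] 29
top yellow [336.0541 127.6171] 1183 z -0.006358116177004637 0.018808303261241454 top [ 0.7896 -0.1563  0.0081] [ 0.7017 -0.2333] [ 0.86   -0.0773] 581
top yellow [336.  129.2] 25 z -0.0005057079344868121 0.00808769086401059 top [ 0.7878 -0.1581  0.0031] [ 0.7781 -
[... 762 characters left out ...]
4 230.3429] 35 z 0.11044681269434913 0.12207704541218253 top [ 0.4839 -0.0451  0.1186] [ 0.4728 -0.0503] [ 0.4966 -0.0393] 29
side red [288.72 196.16] 25 z -0.0023978806257476284 0.13674788227718876 top [0.5709 0.0332 0.1324] [0.5647 0.0197] [0.5762 0.0476] 24
side red [259.7692 208.3462] 26 z 0.0037876597280169927 0.13552228397449867 top [0.481  0.0301 0.1318] [0.4764 0.0177] [0.485  0.0423] 25
side yellow [389.905  243.7547] 1231 z -0.0029005971340190953 0.016573292765072332 top [ 0.7894 -0.162   0.008 ] [ 0.7018 -0.2362] [ 0.8623 -0.079 ] 706
side yellow [387.2857 243.3333] 21 z 0.0008630776499059165 0.009694416787131893 top [ 0.7896 -0.1556  0.0051] [ 0.7826 -0.1644] [ 0.7947 -0.1475] 18
```

```bash
python3 - <<'E'
from vis import *
np.set_printoptions(precision=4,suppress=True)
H={}
top={'bR':(.5738,-.0355),'bL':(.5643,.1106),'aR':(.4835,-.0415),'aL':(.4764,.104)}
sd={'bL':(.5668,.1089),'aL':(.4765,.1023),'bR':(.5743,-.038),'aR':(.4839,-.0451)}
mod={'bR':(.045,-.072),'bL':(.045,.072),'aR':(-.045,-.072),'aL':(-.045,.072)}
for q in(top,sd):
    k=list(mod); A=np.array([mod[i] for i in k]);B=np.array([q[i] for i in k]);c=B.mean(0)
    a=np.arctan2((A[:,0]*(B-c)[:,1]-A[:,1]*(B-c)[:,0]).sum(),(A*(B-c)).sum())
    R=np.array([[np.cos(a),-np.sin(a)],[np.sin(a),np.cos(a)]]); print(c,a,B-c-A@R.T)
# blue-board stand and pegs: list points by height
for n in("top","side"):
    d=np.load(n+"0.npz");W=cloud(d);f=d["frame"]
    def comps(m,mn=6):
        k,L,st,c=cv2.connectedComponentsWithStats(m.astype(np.uint8))
        for i in range(1,k):
            if st[i,4]>=mn:
                P=W[L==i]; print(n,c[i],st[i,4],"mean",P.mean(0),"min",P.min(0),"max",P.max(0))
    x,y,z=W[...,0],W[...,1],W[...,2]
    print("tabs");comps((x>.35)&(x<.7)&(y>.25)&(y<.5)&(z>.115)&(z<.14))
    if n=="top":
        print("posts");comps((x>.3)&(x<.75)&(y<-.2)&(y>-.5)&(z>.102)&(z<.125))
        print("basepeg");
        m=(x>.33)&(x<.75)&(y<-.2)&(y>-.5)&(z>.007)&(z<.02);comps(m,100)
        k,L,st,c=cv2.connectedComponentsWithStats(m.astype(np.uint8));i=1+np.argmax(st[1:,4])
        r=cv2.minAreaRect(W[L==i][:,:2].astype(np.float32));print(r)
        m=(x>.33)&(x<.7)&(y>.2)&(y<.5)&(z>.005)&(z<.16)
        k,L,st,c=cv2.connectedComponentsWithStats(m.astype(np.uint8));i=1+np.argmax(st[1:,4])
        Q=W[L==i];Q=Q[Q[:,2]<.02];r=cv2.minAreaRect(Q[:,:2].astype(np.float32));print("stand",r)
E
```

```text
[0.5245 0.0344] 0.060661261097401206 [[ 0.     -0.0008]
 [-0.0008  0.0016]
 [-0.0004 -0.0013]
 [ 0.0012  0.0005]]
[0.5254 0.032 ] 0.05755018017025311 [[-0.0001 -0.0007]
 [ 0.0006  0.0024]
 [-0.0007 -0.0027]
 [ 0.0002  0.001 ]]
tabs
top [164.     197.9524] 42 mean [0.561  0.3679 0.1262] min [0.5554 0.3548 0.1151] max [0.5668 0.3821 0.1305]
top [165.1163 215.5349] 43 mean [0.5093 0.3647 0.1258] min [0.5047 0.352  0.1155] max [0.5142 0.3799 0.1316]
top [166.4054 233.2432] 37 mean [0.4575 0.3609 0.1258] min [0.4527 0.3473 0.1151] max [0.4636 0.3732 0.1311]
top [167.9231 251.    ] 39 mean [0.4061 0.356  0.1273] min [0.4006 0.3439 0.115 ] max [0.4117 0.3704 0.1349]
posts
top [410.4375 198.7   ] 80 mean [ 0.5424 -0.3553  0.1078] min [ 0.5049 -0.363   0.1021] max [ 0.5689 -0.3428  0.1178]
top [418.8182 237.5714] 77 mean [ 0.4275 -0.3733  0.1083] min [ 0.3911 -0.3824  0.1022] max [ 0.4529 -0.3604  0.1174]
basepeg
top [394.1661 149.0692] 289 mean [ 0.714  -0.3388  0.0164] min [ 0.6834 -0.3707  0.0078] max [ 0.7495 -0.3086  0.02  ]
top [406.1795 226.9381] 1905 mean [ 0.465  -0.3649  0.0121] min [ 0.3623 -0.4354  0.007 ] max [ 0.5753 -0.2996  0.0198]
((0.46813175082206726, -0.3680519461631775), (0.20170612633228302, 0.1145884320139885), 8.042805671691895)
stand ((0.48683083057403564, 0.3675610423088074), (0.19854748249053955, 0.14415514469146729), 3.4711849689483643)
tabs
side [237.9444 132.6111] 36 mean [0.5626 0.366  0.1234] min [0.558  0.3535 0.1154] max [0.5696 0.3849 0.1309]
side [223.3611 138.1667] 36 mean [0.5102 0.3605 0.125 ] min [0.505  0.347  0.1157] max [0.5169 0.3798 0.1306]
side [208.3939 143.4848] 33 mean [0.459  0.3584 0.1252] min [0.4539 0.3436 0.1151] max [0.4648 0.3739 0.1331]
side [193.1714 149.4571] 35 mean [0.4072 0.3541 0.1251] min [0.4022 0.3404 0.1162] max [0.4147 0.374  0.1325]
```

Both cameras agree to about 2 mm: socket centre (0.525, 0.033), yaw 0.059, heads at z 118 and tabs at 132 as specified. Next I'll pry the levers out, starting with one guarded push.

```bash
cat > rob.py <<'E'
from plant import *
import numpy as np, cv2
from vis import *
from crop import crop
from scipy.spatial.transform import Rotation as Rn
np.set_printoptions(precision=4,suppress=True)
SC=np.array([.525,.0333]); SY=.059
def qdown(yaw):
    "tool down, jaw (tool y) along direction yaw+... jaw axis = (cos yaw, sin yaw)"
    best=None
    for s in(0,np.pi):
        a=yaw+s; y=np.array([np.cos(a),np.sin(a),0]); z=np.array([0,0,-1.]); x=np.cross(y,z)
        yield Rn.from_matrix(np.stack([x,y,z],1)).as_quat()
def orient(p,yaw):
    best=None
    for q in qdown(yaw):
        j=inverse_kinematics(list(p),list(q))
        if j is None: continue
        c=abs(j[5])
        if best is None or c<best[0]: best=(c,q)
    return best[1]
def sw(x,y,z):
    c,s=np.cos(SY),np.sin(SY); return np.array([SC[0]+c*x-s*y,SC[1]+s*x+c*y,z])
def sdir(f):
    c,s=np.cos(SY),np.sin(SY); return np.array([c*f[0]+s*f[1],-s*f[0]+c*f[1],f[2]])
def obs(m=""):
    o=get_obs(); print(m,"t",round(o["time"],2),"tcp",o["tcp_pos"],"F",o["contact_force"],"gw",round(o["grip_width"],4)); return o
E
python3 - <<'E'
from rob import *
o=get_obs()
p=sw(-.045,-.049,.17); q=orient(p,SY)
command_gripper(0)
move_to(list(p),list(q)); obs("above")
F0=sdir(get_obs()["contact_force"])
move_l(list(sw(-.045,-.049,.103)),feed=.2); obs("down")
move_l(list(sw(-.045,-.080,.100)),feed=.12); o=obs("mid"); print(sdir(o["contact_force"])-F0)
y=-.080
move_l(list(sw(-.045,-.098,.094)),feed=.1);o=obs(); print(sdir(o["contact_force"])-F0)
y=-.098
while y>-.112:
    y-=.002
    move_l(list(sw(-.045,y,.093)),feed=.05); o=get_obs(); f=sdir(o["contact_force"])-F0; print(round(y,3),round(o["time"],2),f)
    if abs(f[1])>14: break
d=get_image("top"); np.savez("t1.npz",**d); d2=get_image("side"); np.savez("s1.npz",**d2)
crop(d["frame"],"pics/t1.png",220,165,330,255,7)
crop(d2["frame"],"pics/s1.png",220,160,330,265,7)
E
```

```text
above t 3.28 tcp [ 0.4831 -0.0188  0.17  ] F [ 0.4285 -0.8075 -0.4397] gw 0.0
down t 3.77 tcp [ 0.4835 -0.0186  0.1033] F [ 0.2786 -0.2757  0.4455] gw -0.0
mid t 4.17 tcp [ 0.4854 -0.0495  0.1011] F [-0.3496  0.5076  0.1969] gw 0.0002
[-0.6993  1.3587  0.6367]
 t 4.52 tcp [ 0.4858 -0.0674  0.0941] F [-1.1621  0.0086 -0.1209] gw -0.0004
[-1.5397  0.9085  0.3188]
-0.1 4.77 [-1.1159  2.433   2.4633]
-0.102 5.02 [-0.8664  5.9975  0.5573]
-0.104 5.27 [ 0.2116  4.8604 -0.1238]
-0.106 5.52 [-0.0667  4.393   0.5024]
-0.108 5.77 [-1.1177  9.2091  0.1359]
-0.11 6.02 [-0.5117 16.7882  1.8565]
```

View pics/t1.png

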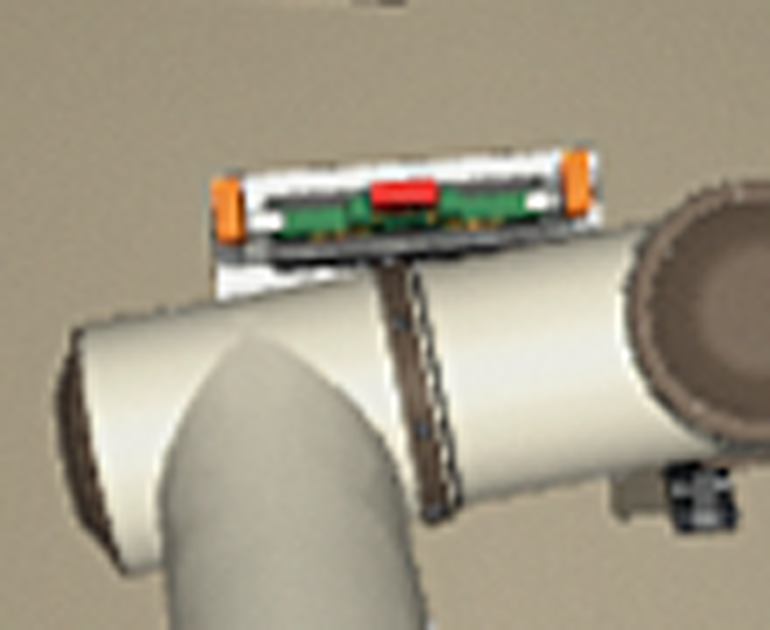

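View pics/s1.png

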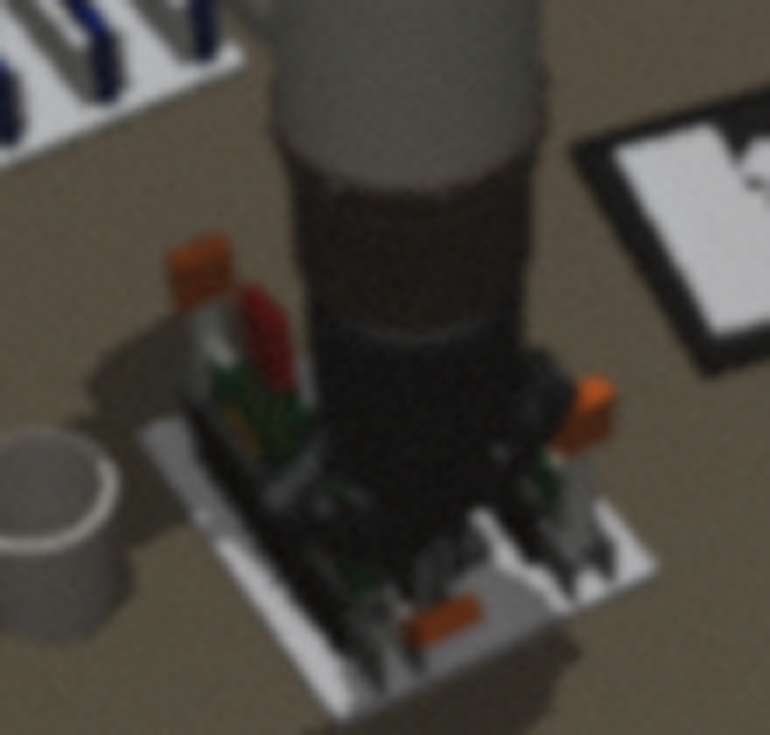

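The side view shows lever a-right swung out, its head at (445,620) low and leaning outward. The stop was felt at 17 N. The other three next.

```bash
python3 - <<'E'
from rob import *
q=get_obs()["tcp_rot"]
def go(p,feed): move_l(list(p),feed=feed)
p=get_obs()["tcp_pos"]; p[2]=.17; 
go(sw(-.045,-.100,.10),.15); go(sw(-.045,-.09,.17),.25)
for x,s in((-.045,1),(.045,1),(.045,-1)):
    go(sw(x,s*.049,.17),.3)
    F0=sdir(get_obs()["contact_force"])
    go(sw(x,s*.049,.103),.25); o=obs("down"); print((sdir(o["contact_force"])-F0))
    go(sw(x,s*.080,.100),.12); go(sw(x,s*.102,.094),.1)
    y=.102
    while y<.114:
        y+=.002
        go(sw(x,s*y,.093),.05); f=sdir(get_obs()["contact_force"])-F0
        if abs(f[1])>14: break
    print(x,s,"stop at",round(y,3),f); 
    go(sw(x,s*.100,.10),.15); go(sw(x,s*.09,.17),.25)
go(sw(.045,-.05,.30),.3)
move_joints([-1.6,.385,.008,0,-1.194,-.26])
obs()
d=get_image("top"); np.savez("t2.npz",**d); d2=get_image("side"); np.savez("s2.npz",**d2)
crop(d["frame"],"pics/t2.png",240,175,320,245,8)
cv2.imwrite("pics/t2f.png",d["frame"][:,:,::-1])
crop(d2["frame"],"pics/s2.png",140,110,440,335,2.6)
E
```

```text
down t 7.83 tcp [0.4772 0.0783 0.1028] F [0.8655 0.1444 0.3254] gw -0.0
[0.2887 0.3588 0.2234]
-0.045 1 stop at 0.112 [  2.8124 -16.4614   3.3366]
down t 11.45 tcp [0.5664 0.0852 0.1029] F [ 0.9159 -0.2283  0.0278] gw -0.0
[ 1.4983 -0.454  -0.0923]
0.045 1 stop at 0.112 [  3.6936 -16.924    2.3469]
down t 15.2 tcp [ 0.5729 -0.0121  0.1027] F [-0.3805  0.185   1.3184] gw -0.0002
[-0.5738 -0.1556  1.3894]
0.045 -1 stop at 0.112 [-1.1757 19.0136  0.947 ]
 t 21.85 tcp [-0.1767 -0.5996  0.2313] F [-0.1615 -0.8122  0.4127] gw 0.0003
```

View pics/t2.png

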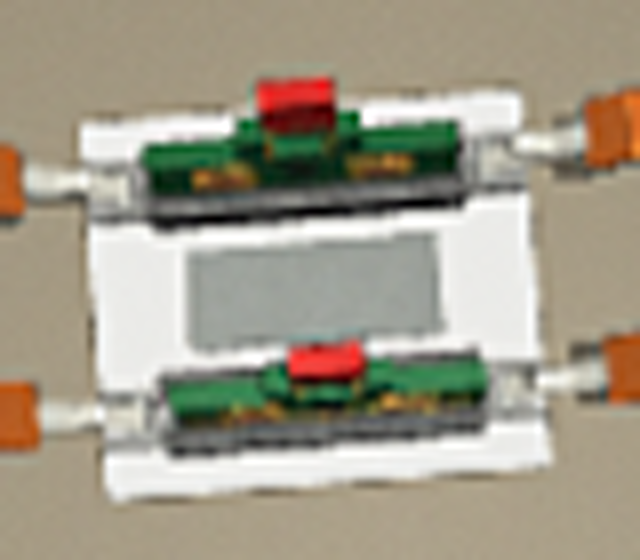

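View pics/s2.png

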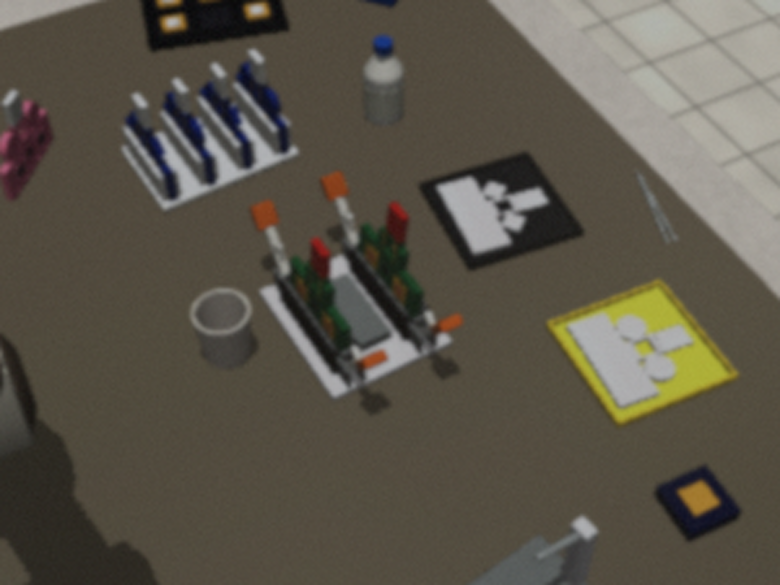

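View pics/t2f.png

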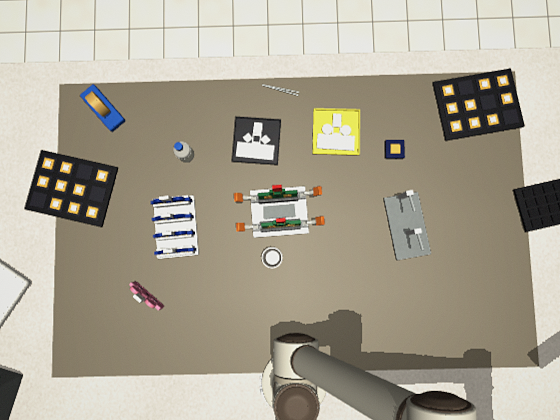

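All four levers are out and both boards are up, leaning towards +x (tabs at crop pixels (295,105) and (325,362)). Measuring the tabs and pegs now.

```bash
cat > meas.py <<'E'
from vis import *
np.set_printoptions(precision=4,suppress=True)
def tabs(ds):
    out=[]
    for n,d in ds.items():
        hsv=cv2.cvtColor(d["frame"],cv2.COLOR_RGB2HSV)
        m=(((hsv[...,0]<=3)|(hsv[...,0]>=174))&(hsv[...,1]>150)&(hsv[...,2]>60)).astype(np.uint8)
        k,L,st,c=cv2.connectedComponentsWithStats(m);W=cloud(d)
        for i in range(1,k):
            if st[i,4]<12: continue
            P=W[L==i];P=P[P[:,2]>.08]
            if len(P)<8: continue
            T=P[P[:,2]>np.percentile(P[:,2],90)-.006]
            out.append((n,T.mean(0)));print(n,c[i],"red top",T.mean(0),T.min(0),T.max(0),"all",P.mean(0))
    return out
def pegs(d,ylo=-.6,yhi=-.2,xlo=.25,xhi=.8):
    "segments posts/pegs by height; returns stand pose"
    W=cloud(d);x,y,z=W[...,0],W[...,1],W[...,2]
    m=((x>xlo)&(x<xhi)&(y<yhi)&(y>ylo)&(z>.085)&(z<.13)).astype(np.uint8)
    k,L,st,c=cv2.connectedComponentsWithStats(m)
    res=[]
    for i in range(1,k):
        if st[i,4]<20: continue
        P=W[L==i]; v,_=np.linalg.eigh(np.cov(P[:,:2].T))[::1]; e=np.linalg.eigh(np.cov(P[:,:2].T))[1][:,1]
        e=e*np.sign(e[0]); print("peg comp",c[i],len(P),"yaw",np.arctan2(e[1],e[0]),P.mean(0),P.min(0),P.max(0))
        res.append(P)
    return res
E
python3 - <<'E'
from meas import *
t=np.load("t2.npz");s=np.load("s2.npz")
tabs({"top":t,"side":s})
for n,d in(("top",t),("side",s)):
    print(n)
    for P in pegs(d):
        # peg only points: bin by distance along yaw .15
        for yaw in(.155,):
            e=np.array([np.cos(yaw),np.sin(yaw)]);nn=np.array([-e[1],e[0]])
            a=P[:,:2]@e;b=P[:,:2]@nn
            for lo in np.arange(a.min(),a.max(),.008):
                k=(a>=lo)&(a<lo+.008); print("   a%.3f n%d b %.4f w %.4f z %.4f"%(lo,k.sum(),b[k].mean(),np.ptp(b[k]),P[k,2].mean()))
# orange heads
for n,d in(("top",t),("side",s)):
    for c,a,P in blobs(d,(4,150,60),(16,255,255),12):
        if .4<P[:,0].mean()<.65 : print(n,c,P.mean(0),P[:,2].max())
E
```

```text
top [276.7222 187.3704] red top [0.5833 0.0379 0.1444] [0.5784 0.0249 0.1418] [0.5882 0.0509 0.1497] all [0.5811 0.0373 0.1396]
top [280.2727 219.6364] red top [0.487  0.0296 0.1463] [0.4828 0.0186 0.1432] [0.492  0.0416 0.1503] all [0.487  0.0293 0.1447]
side [292.3692 193.9231] red top [0.5846 0.0344 0.1438] [0.579  0.0237 0.1402] [0.5906 0.0477 0.1478] all [0.5824 0.0331 0.1359]
side [262.7568 205.7297] red top [0.4884 0.0266 0.1455] [0.4827 0.0141 0.1417] [0.494  0.0388 0.1486] all [0.4882 0.0249 0.1438]
top
peg comp [409.7935 198.1196] 92 yaw 0.18618972013030963 [ 0.5444 -0.354   0.1061] [ 0.5051 -0.364   0.0856] [ 0.5685 -0.3416  0.1178]
peg comp [418.2022 236.9326] 89 yaw 0.20339640134791007 [ 0.4295 -0.3722  0.1063] [ 0.3911 -0.3823  0.0861] [ 0.4531 -0.3589  0.1175]
   a0.443 n7 b -0.4342 w 0.0067 z 0.1141
   a0.451 n8 b -0.4348 w 0.0068 z 0.1139
   a0.459 n7 b -0.4343 w 0.0068 z 0.1108
   a0.467 n9 b -0.4343 w 0.0075 z 0.1081
   a0.475 n7 b -0.4356 w 0.0073 z 0.1053
   a0.483 n8 b -0.4339 w 0.0061 z 0.1057
   a0.491 n23 b -0.4328 w 0.0199 z 0.1019
   a0.499 n23 b -0.4333 w 
[... 1073 characters left out ...]
0.1107
   a0.355 n9 b -0.4377 w 0.0066 z 0.1092
   a0.363 n13 b -0.4374 w 0.0059 z 0.1057
   a0.371 n15 b -0.4382 w 0.0091 z 0.1056
   a0.379 n54 b -0.4386 w 0.0224 z 0.1007
   a0.387 n39 b -0.4391 w 0.0202 z 0.1032
top [317.2162 190.5541] [ 0.5767 -0.0835  0.0873] 0.10524374984727189
top [237.8    197.1067] [0.5623 0.1551 0.0929] 0.10582011160710919
top [319.7857 220.3143] [ 0.4865 -0.0879  0.0913] 0.10657578849498582
side [268.3117 180.8701] [0.5659 0.1545 0.089 ] 0.10338207556253798
side [241.3375 192.0625] [0.4752 0.1476 0.0913] 0.10452052560991998
side [312.6667 233.7143] [ 0.5806 -0.0862  0.0925] 0.10404821753476452
side [282.8214 248.0714] [ 0.4854 -0.0967  0.0997] 0.10444665176603864
```

The pegs fit at yaw 0.155. In the frame along and across that yaw, the pegs lie at b = -0.436 with tips at a ≈ 0.4445 (rear) and 0.3295 (front). Tip height and slope match the description. Next I'll pull board b, recheck the stand, and hang it on the rear peg.

```bash
cat > hang.py <<'E'
from rob import *
YP=.155
def go(p,feed=.2,q=None): move_l([float(v) for v in p],None if q is None else list(q),feed=feed)
def grab(p,yaw,zg,op=.06,lift=.22,f=60,zap=.2):
    q=orient([p[0],p[1],zap],yaw)
    command_gripper(op)
    move_to([p[0],p[1],zap],list(q))
    go([p[0],p[1],zg],.2); obs("at grasp")
    command_gripper(0,f); o=obs("gripped")
    go([p[0],p[1],zg+.03],.1); go([p[0],p[1],lift],.3); o=obs("lifted")
    return o
def pegcheck(base="t2.npz"):
    import io
    def cen(d):
        W=cloud(d);x,y,z=W[...,0],W[...,1],W[...,2]
        m=(x>.3)&(x<.68)&(y<-.25)&(y>-.5)&(z>.007)&(z<.13)
        m2=m&(z>.085); return W[m][:,:2].mean(0),W[m2][:,:2].mean(0),m2.sum()
    d=get_image("top"); a=cen(np.load(base)); b=cen(d); print("peg shift base",b[0]-a[0],"tops",b[1]-a[1],a[2],b[2]); return d,b[0]-a[0]
def hang(tip_a,b,yp,g,tipz=.112,off=(0,0)):
    "g: TCP height above underside"
    e=np.array([np.cos(yp),np.sin(yp)]);n=np.array([-e[1],e[0]])
    P=lambda a,dz:np.r_[e*a+n*b+np.array(off),dz]
    zw=lambda a:tipz-max(0,a-tip_a)*12/45.
    T=lambda a,dz=0:P(a,zw(a)-.064+g+dz)
    q=orient(P(tip_a-.024,.22),yp)
    move_to(list(P(tip_a-.024,.22)),list(q)); obs("above peg")
    go(T(tip_a-.024),.2); F0=obs("front of peg")["contact_force"]
    go(T(tip_a-.004),.08); print("tip",get_obs()["contact_force"]-F0)
    go(T(tip_a+.012),.06); print("in",get_obs()["contact_force"]-F0)
    go(T(tip_a+.028),.06); print("in2",get_obs()["contact_force"]-F0)
    dz=0
    while dz>-.011:
        dz-=.002; go(T(tip_a+.028,dz),.05); f=get_obs()["contact_force"]-F0
        if f[2]>3: break
    print("lowered",dz,f)
    return T,F0
E
python3 - <<'E'
from hang import *
p=sw(.045,-.0005,0)
o=grab([.5705,.0355],SY,.112)
d,s=pegcheck(); np.savez("t3.npz",**d); d2=get_image("side"); crop(d2["frame"],"pics/s3.png",140,110,440,335,2.6)
cv2.imwrite("pics/t3.png",d["frame"][:,:,::-1])
E
```

```text
at grasp t 26.57 tcp [0.5713 0.0354 0.1127] F [ 0.216   0.5995 -0.7478] gw 0.0599
gripped t 27.07 tcp [0.5713 0.0357 0.113 ] F [-0.1689  1.4145  3.2949] gw 0.0092
lifted t 27.93 tcp [0.5702 0.0356 0.2203] F [-0.3207 -0.0362 -1.8382] gw 0.0093
peg shift base [-0.0001 -0.0003] tops [-0.0007 -0.0001] 181 184
```

View pics/s3.png

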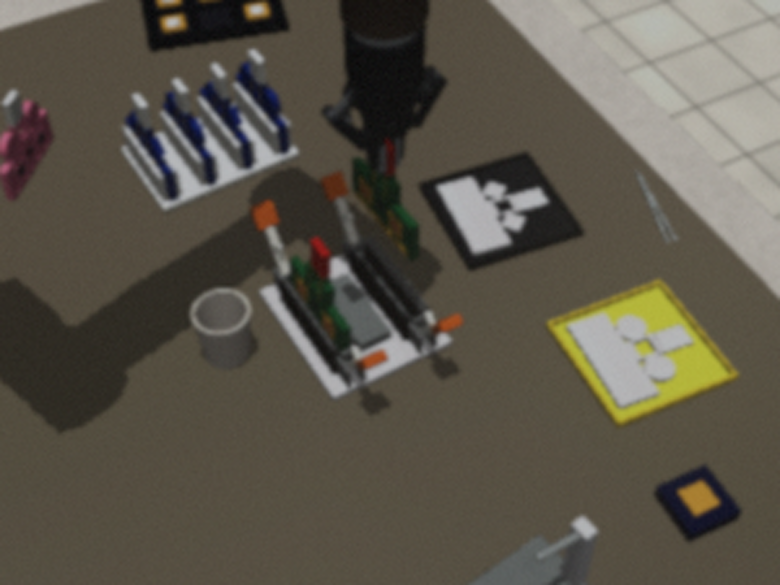

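View pics/t3.png

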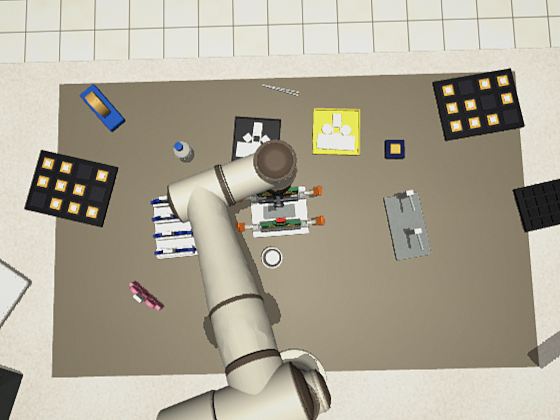

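The board is held upright at 9 mm and the stand is unmoved. Hanging it on the rear peg.

```bash
python3 - <<'E'
from hang import *
T,F0=hang(.4445,-.436,YP,.0855)
o=obs("lowered")
d=get_image("top");d2=get_image("side")
crop(d["frame"],"pics/t4.png",370,170,450,270,6); crop(d2["frame"],"pics/s4.png",260,230,420,390,4)
E
```

```text
above peg t 29.55 tcp [ 0.4833 -0.3651  0.2198] F [ 0.0267 -0.3582 -1.9945] gw 0.0092
front of peg t 30.13 tcp [ 0.4839 -0.3659  0.1344] F [ 0.6537 -0.5254 -0.3317] gw 0.009
tip [-1.3027  0.7946 -0.5075]
in [-0.8822  0.0875 -1.1222]
in2 [-0.0311  1.3636 -1.7522]
lowered -0.006 [-3.3366  2.3145  8.3637]
lowered t 32.13 tcp [ 0.5343 -0.3582  0.1222] F [-2.6829  1.7891  8.032 ] gw 0.0091
```

View pics/t4.png

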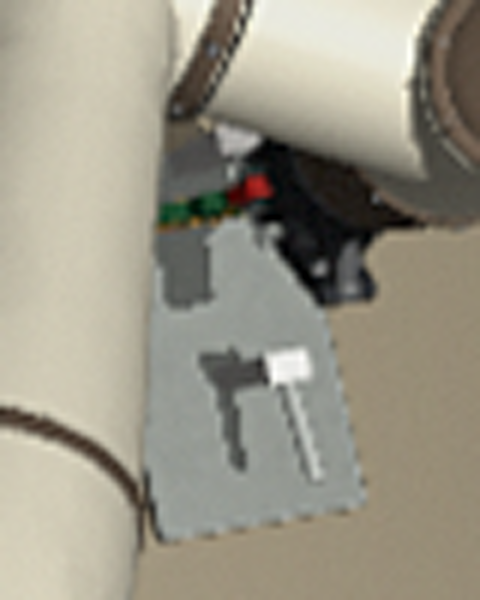

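View pics/s4.png

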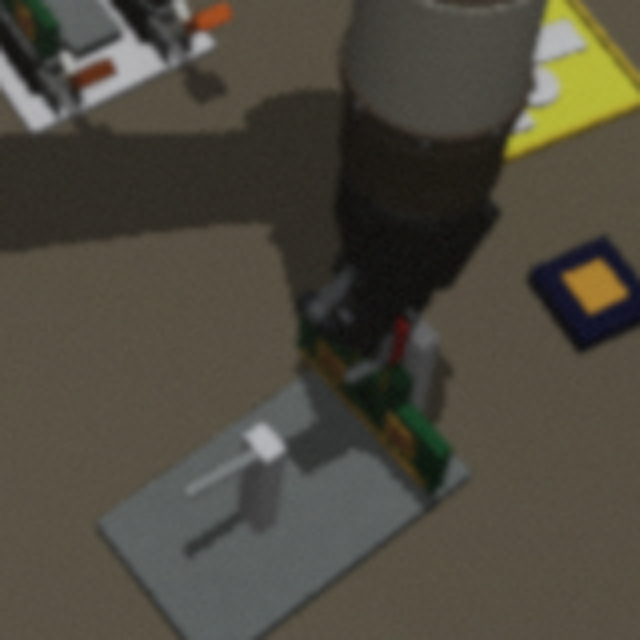

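It made contact at -6 mm, which is where the window top should rest on the peg, and the picture shows the peg through the window. Releasing, then fetching board a.

```bash
python3 - <<'E'
from hang import *
command_gripper(.032)
p=get_obs()["tcp_pos"]; go([p[0],p[1],.25],.2); obs("rel")
o=grab([.4802,.0283],SY,.112)
d,s=pegcheck(); np.savez("t5.npz",**d);d2=get_image("side");np.savez("s5.npz",**d2)
crop(d["frame"],"pics/t5.png",370,170,450,270,6); crop(d2["frame"],"pics/s5.png",200,110,440,350,3)
E
```

```text
rel t 33.38 tcp [ 0.5333 -0.3573  0.2484] F [-0.1108  0.1953  0.0448] gw 0.0321
at grasp t 35.82 tcp [0.4812 0.028  0.1125] F [1.0283 0.189  0.8263] gw 0.0599
gripped t 36.33 tcp [0.481  0.0285 0.1128] F [ 0.1399 -0.0221  2.4355] gw 0.009
lifted t 37.18 tcp [0.4798 0.0285 0.22  ] F [ 0.2847  0.0869 -2.7883] gw 0.0093
peg shift base [0.0008 0.0009] tops [ 0.0114 -0.0006] 181 252
```

View pics/t5.png

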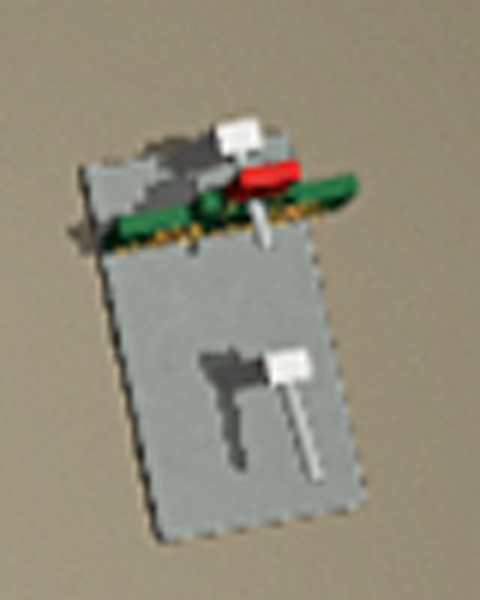

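View pics/s5.png

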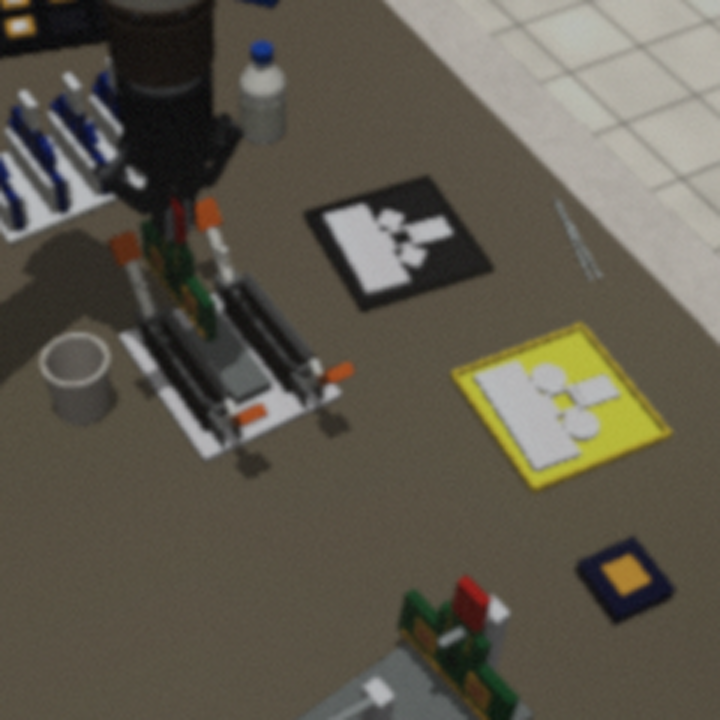

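The first board hangs on the rear peg, and the front post is unmoved at (290,365). Hanging board a on the front peg.

```bash
python3 - <<'E'
from hang import *
T,F0=hang(.3295,-.436,YP,.0857)
o=obs("lowered")
command_gripper(.032)
p=get_obs()["tcp_pos"]; go([p[0],p[1],.25],.2); obs("rel")
move_joints([-1.6,.385,.008,0,-1.194,-.26])
d=get_image("top");d2=get_image("side");np.savez("t6.npz",**d);np.savez("s6.npz",**d2)
crop(d["frame"],"pics/t6.png",370,170,450,270,6); crop(d2["frame"],"pics/s6.png",160,110,440,390,2.6)
obs()
E
```

```text
above peg t 38.86 tcp [ 0.3696 -0.383   0.2198] F [ 0.3235  0.7497 -1.1801] gw 0.0092
front of peg t 39.44 tcp [ 0.3703 -0.3838  0.1345] F [-0.1659 -0.5047 -1.2285] gw 0.009
tip [ 0.2324  0.5371 -0.5088]
in [-0.3076  0.8643 -0.6552]
in2 [-0.2445  1.0154 -1.2184]
lowered -0.006 [-1.5628  2.7947  8.1611]
lowered t 41.44 tcp [ 0.4207 -0.376   0.122 ] F [-1.7288  2.29    6.9326] gw 0.009
rel t 42.59 tcp [ 0.4198 -0.375   0.2486] F [-0.6822 -1.319   0.6076] gw 0.0319
 t 44.97 tcp [-0.1764 -0.5996  0.2313] F [-0.4288 -0.4558 -0.0761] gw 0.0322
```

View pics/t6.png

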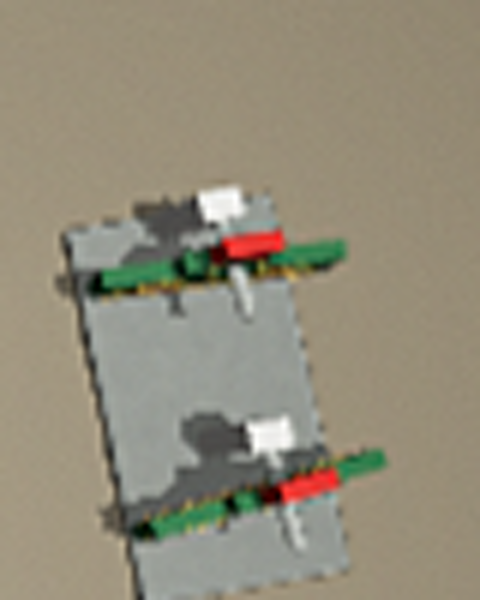

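View pics/s6.png

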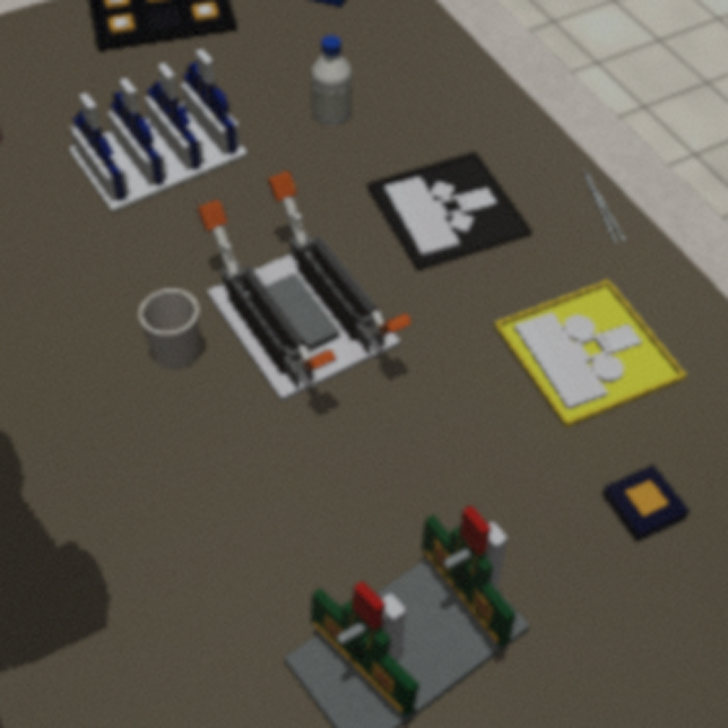

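Both green boards hang, one per peg. The grey stand got its announced knock of a few cm after release, and they stayed on. Now to identify the blue boards by rectifying each board's face plane from the side view.

```bash
python3 - <<'E'
from meas import *
d=np.load("s6.npz");t=np.load("t6.npz")
tabsx={}
res=[]
for n,dd in(("top",t),("side",d)):
    W=cloud(dd);x,y,z=W[...,0],W[...,1],W[...,2]
    m=((x>.3)&(x<.7)&(y>.25)&(y<.5)&(z>.115)&(z<.14)).astype(np.uint8)
    k,L,st,c=cv2.connectedComponentsWithStats(m)
    for i in range(1,k):
        if st[i,4]>10:
            P=W[L==i];T=P[P[:,2]>.122];print(n,c[i],T.mean(0),T.min(0),T.max(0)); res.append((n,T.mean(0)))
yaw=.07
tops=[r[1] for r in res if r[0]=="side"]
row=[]
for p in sorted(tops,key=lambda p:p[0]):
    ex=np.array([np.cos(yaw),np.sin(yaw),0]);ey=np.array([-np.sin(yaw),np.cos(yaw),0])
    o=np.array([p[0],p[1],0])-.005*ex
    c=[o+ey*a+np.array([0,0,h]) for a,h in((.062,.14),(-.062,.14),(-.062,.01),(.062,.01))]
    s=3
    uv=np.array([pix(d,q) for q in c],np.float32)
    H=cv2.getPerspectiveTransform(uv,np.array([[0,0],[124*s,0],[124*s,130*s],[0,130*s]],np.float32))
    row.append(cv2.warpPerspective(d["frame"],H,(124*s,130*s),flags=cv2.INTER_CUBIC))
im=np.vstack([np.hstack(row[:2]),np.hstack(row[2:])])[:,:,::-1]
im=cv2.resize(im,(744,780)); im=cv2.resize(cv2.convertScaleAbs(im,alpha=1.8),(560,590)); cv2.imwrite("pics/ears.png",im)
crop=t["frame"][185:265,140:215][:,:,::-1]; cv2.imwrite("pics/t6b.png",cv2.resize(crop,None,fx=7,fy=7,interpolation=cv2.INTER_CUBIC))
crop=d["frame"][120:200,175:265][:,:,::-1]; cv2.imwrite("pics/s6b.png",cv2.convertScaleAbs(cv2.resize(crop,None,fx=7,fy=7,interpolation=cv2.INTER_CUBIC),alpha=1.7))
E
```

```text
top [163.75 197.95] [0.5614 0.3679 0.128 ] [0.5569 0.355  0.123 ] [0.5668 0.3835 0.1338]
top [165.0238 215.5   ] [0.5095 0.3664 0.128 ] [0.5048 0.3516 0.1229] [0.5138 0.3792 0.1325]
top [166.4324 233.2162] [0.4578 0.3611 0.1272] [0.4526 0.3481 0.1222] [0.4637 0.3738 0.1325]
top [167.7895 251.0263] [0.4063 0.357  0.1277] [0.4006 0.3438 0.1243] [0.4117 0.3711 0.1329]
side [237.9474 132.8421] [0.5626 0.366  0.127 ] [0.5583 0.3531 0.1221] [0.5679 0.3832 0.1321]
side [223.3429 138.0857] [0.5102 0.3621 0.1278] [0.5052 0.3463 0.1224] [0.5172 0.3791 0.1329]
side [208.5    143.6765] [0.4592 0.3579 0.1275] [0.4532 0.3435 0.1229] [0.4641 0.3741 0.1319]
side [193.1176 149.4118] [0.4072 0.354  0.1281] [0.4018 0.3382 0.1229] [0.4131 0.3694 0.1333]
```

View pics/ears.png

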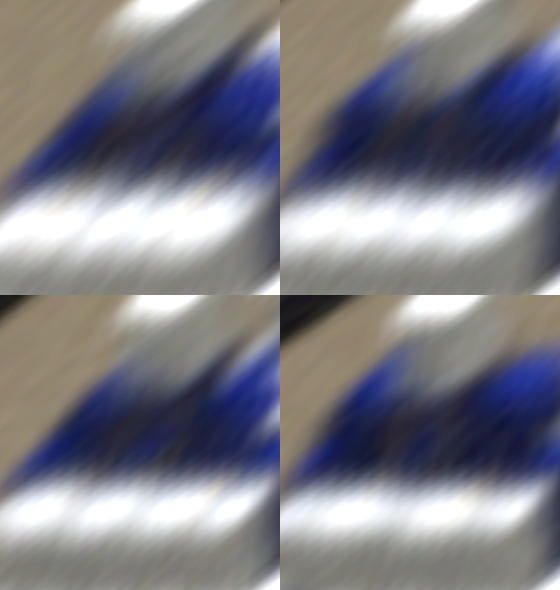

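View pics/s6b.png

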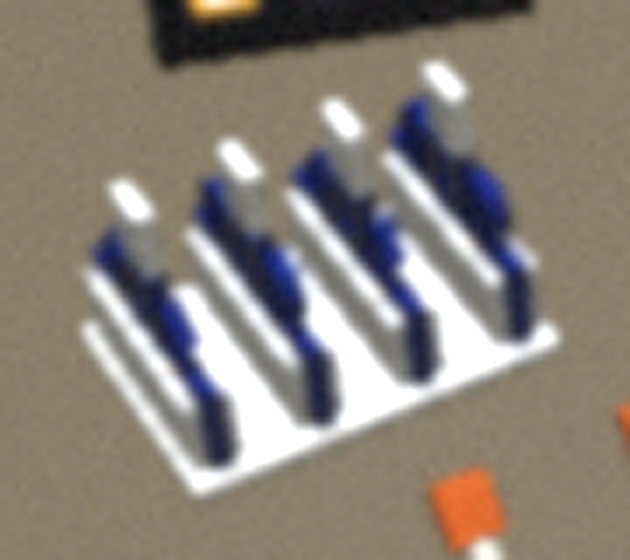

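View pics/t6b.png

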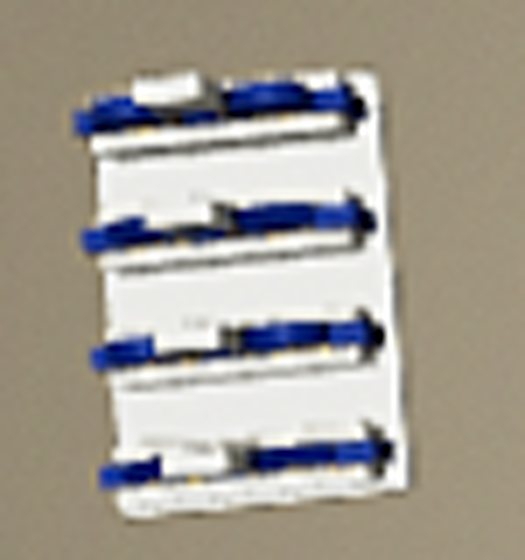

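Candidates are the four boards, left to right in the enlarged side crop: (160,290), (250,250), (345,220) and (450,170). The 2nd and 4th have smooth, wide, full-height ears, so they are round and match the yellow tray. The 1st and 3rd are cornered, so they are diamonds. I'll lift the 4th (x ≈ 0.562) and confirm its outline in the air.

```bash
python3 - <<'E'
from hang import *
o=grab([.562,.367],.068,.0955,op=.036,lift=.245,zap=.2)
d=get_image("top");d2=get_image("side");np.savez("t7.npz",**d);np.savez("s7.npz",**d2)
im=d2["frame"][60:210,160:310]; cv2.imwrite("pics/s7.png",cv2.convertScaleAbs(cv2.resize(im,None,fx=4.5,fy=4.5,interpolation=cv2.INTER_CUBIC),alpha=1.6)[:,:,::-1])
E
```

```text
at grasp t 50.07 tcp [0.5629 0.3674 0.0966] F [ 0.3053 -0.1411  0.3381] gw 0.0363
gripped t 50.42 tcp [0.5632 0.3679 0.0976] F [1.0272 0.3106 4.543 ] gw 0.009
lifted t 51.42 tcp [0.5605 0.3665 0.2439] F [-0.5885  0.3864 -2.9637] gw 0.0093
```

View pics/s7.png

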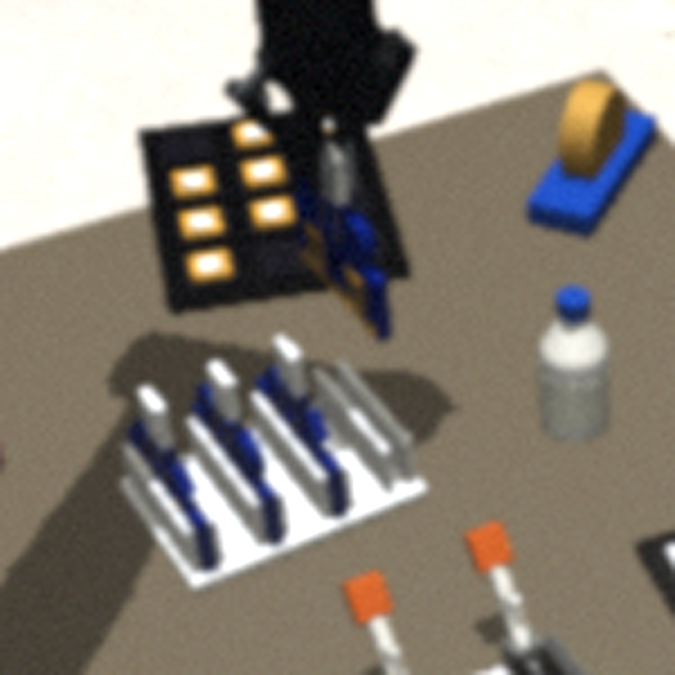

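The board is up at (345,230), but it is seen too obliquely to tell. I'll turn its face toward the side camera.

```bash
python3 - <<'E'
from hang import *
p=[.56,.25,.26]; q=orient(p,1.15); move_to(p,list(q)); obs()
d2=get_image("side");np.savez("s8.npz",**d2)
im=d2["frame"][50:200,190:340]; cv2.imwrite("pics/s8.png",cv2.convertScaleAbs(cv2.resize(im,None,fx=4.5,fy=4.5,interpolation=cv2.INTER_CUBIC),alpha=1.6)[:,:,::-1])
E
```

```text
t 52.63 tcp [0.5598 0.2501 0.2591] F [ 0.049  -0.0951 -1.119 ] gw 0.0093
```

View pics/s8.png

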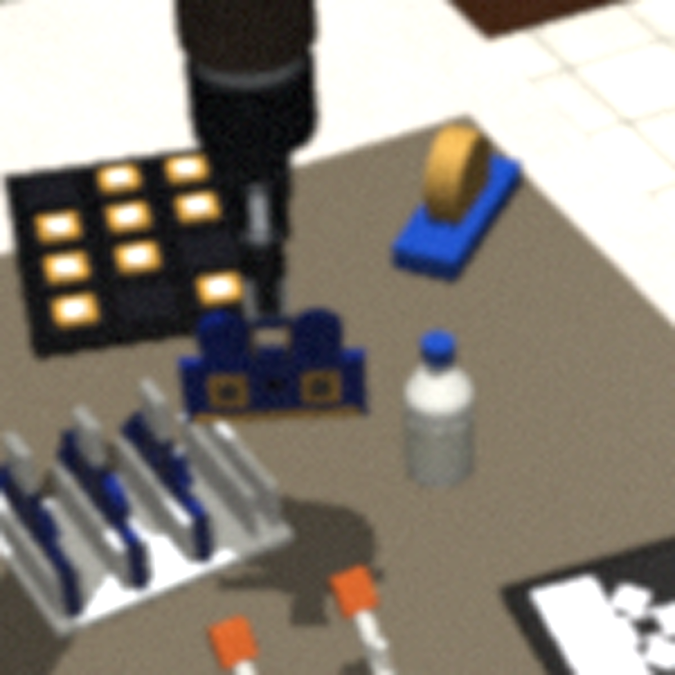

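The ears at (222,335) and (318,335) are clearly round. Inserting this board in slot b.

```bash
cat > ins.py <<'E'
from hang import *
def insert(x,g,dy=0,dx=0):
    p=sw(x+dx,dy,.25); q=orient(p,SY); move_to(list(p),list(q)); F0=obs("above slot")["contact_force"]
    go(sw(x+dx,dy,.055+g),.2); print("mouth",get_obs()["contact_force"]-F0)
    h=.055
    while h>.022:
        h-=.004 if h>.033 else .002
        go(sw(x+dx,dy,h+g),.08); o=get_obs(); f=sdir(o["contact_force"]-F0)
        print("h %.3f"%h,o["tcp_pos"][2],f)
        if f[2]>5 or max(abs(f[:2]))>12: break
    return h
E
python3 - <<'E'
from ins import *
h=insert(.045,.087)
d2=get_image("side"); im=d2["frame"][140:290,200:350]; cv2.imwrite("pics/s9.png",cv2.convertScaleAbs(cv2.resize(im,None,fx=4.5,fy=4.5,interpolation=cv2.INTER_CUBIC),alpha=1.6)[:,:,::-1])
obs()
E
```

```text
above slot t 53.55 tcp [0.5702 0.0366 0.25  ] F [-0.4598  0.0653 -1.334 ] gw 0.009
mouth [ 0.4261 -0.0728  0.324 ]
h 0.051 0.13888167226125303 [-0.2942 -0.4322 -0.0233]
h 0.047 0.1338783360097196 [ 0.614  -0.3311  0.0279]
h 0.043 0.12981380573206547 [ 0.8326 -0.233   0.7832]
h 0.039 0.12629745515467117 [ 2.7814 -0.6521  0.7262]
h 0.035 0.12149175410529907 [ 2.7359  0.3557 -1.353 ]
h 0.031 0.11763271918027407 [ 4.8361  0.2459 -1.3428]
h 0.029 0.11602191842710764 [ 3.7486  0.2939 -1.7714]
h 0.027 0.11445827190023981 [3.2012 0.3754 1.2035]
h 0.025 0.11409077111939102 [ 1.0921  0.7214 10.1799]
 t 56.54 tcp [0.5706 0.036  0.1141] F [ 0.7193 -0.293   8.8409] gw 0.0091
```

View pics/s9.png

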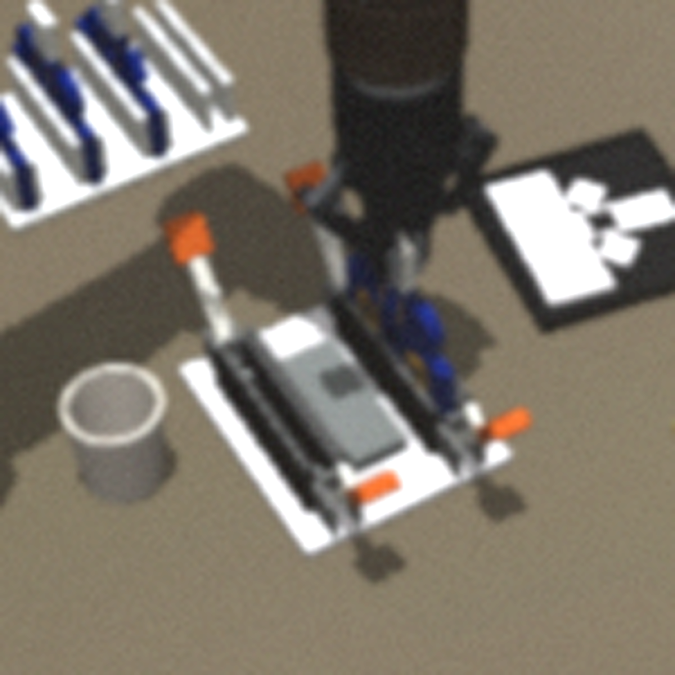

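It rests on the toes at 27 mm as expected. Releasing, checking the white stand, then taking the second round board.

```bash
python3 - <<'E'
from ins import *
command_gripper(.034); p=get_obs()["tcp_pos"]; go([p[0],p[1],.25],.25)
move_joints([-1.2,.385,.008,0,-1.194,-.26])
d=get_image("top");d2=get_image("side");np.savez("t10.npz",**d);np.savez("s10.npz",**d2)
for n,dd in(("top",d),("side",d2)):
    W=cloud(dd);x,y,z=W[...,0],W[...,1],W[...,2]
    m=((x>.3)&(x<.7)&(y>.2)&(y<.55)&(z>.115)&(z<.14)).astype(np.uint8)
    k,L,st,c=cv2.connectedComponentsWithStats(m)
    for i in range(1,k):
        if st[i,4]>10:
            P=W[L==i];T=P[P[:,2]>.122];print(n,c[i],T.mean(0))
cv2.imwrite("pics/t10.png",d["frame"][:,:,::-1]); obs()
E
```

```text
top [165.0238 215.5   ] [0.5095 0.3661 0.1278]
top [166.2703 233.2703] [0.4579 0.3613 0.1272]
top [167.7895 251.    ] [0.4061 0.357  0.1285]
side [223.3143 138.0286] [0.5111 0.3624 0.1269]
side [208.3889 143.7778] [0.4592 0.359  0.1274]
side [193.1944 149.5833] [0.4073 0.3546 0.1278]
 t 60.6 tcp [ 0.0708 -0.621   0.2312] F [-0.5533 -0.0107  0.1   ] gw 0.0341
```

View pics/t10.png

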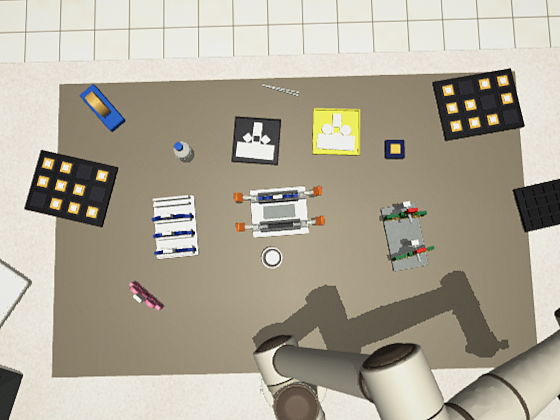

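White stand is unmoved. The second round board is at (0.4585, 0.360), pixel (175,233).

```bash
python3 - <<'E'
from ins import *
o=grab([.4583,.360],.068,.0955,op=.036,lift=.245,zap=.2)
p=[.56,.25,.26]; q=orient(p,1.15); move_to(p,list(q)); obs()
d2=get_image("side");np.savez("s11.npz",**d2)
im=d2["frame"][50:200,190:340]; cv2.imwrite("pics/s11.png",cv2.convertScaleAbs(cv2.resize(im,None,fx=4.5,fy=4.5,interpolation=cv2.INTER_CUBIC),alpha=1.6)[:,:,::-1])
E
```

```text
at grasp t 65.16 tcp [0.4591 0.3605 0.0964] F [-0.2208  0.2338  0.5233] gw 0.0363
gripped t 65.51 tcp [0.4593 0.361  0.0973] F [0.9241 0.4451 4.4875] gw 0.009
lifted t 66.51 tcp [0.4569 0.3593 0.244 ] F [ 0.3542  0.0362 -2.0709] gw 0.0091
 t 67.72 tcp [0.5594 0.25   0.2587] F [-0.2148  0.3747 -0.4466] gw 0.0091
```

View pics/s11.png

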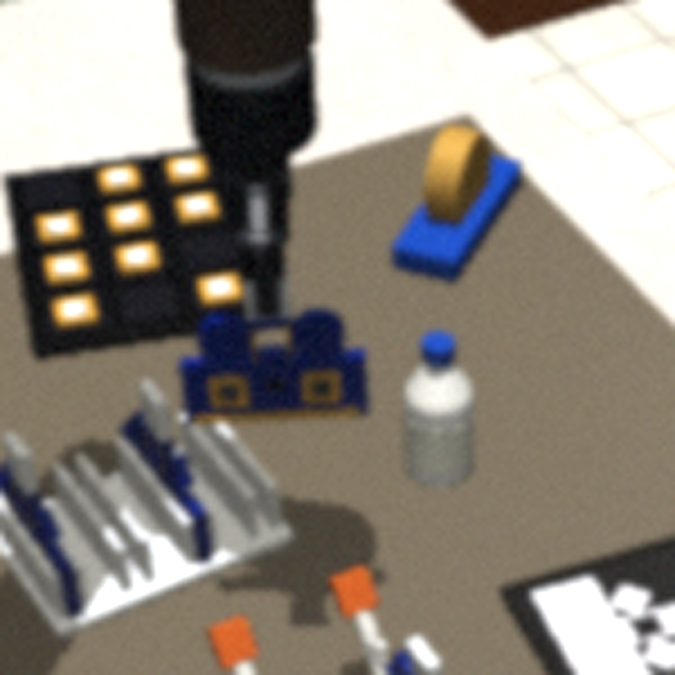

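Round again, ears at (222,335) and (318,335). Inserting in slot a.

```bash
python3 - <<'E'
from ins import *
h=insert(-.045,.087)
command_gripper(.034); p=get_obs()["tcp_pos"]; go([p[0],p[1],.25],.25)
move_joints([-1.2,.385,.008,0,-1.194,-.26]);obs()
d=get_image("top");d2=get_image("side");np.savez("t12.npz",**d);np.savez("s12.npz",**d2)
im=d2["frame"][140:290,200:350]; cv2.imwrite("pics/s12.png",cv2.convertScaleAbs(cv2.resize(im,None,fx=4.5,fy=4.5,interpolation=cv2.INTER_CUBIC),alpha=1.6)[:,:,::-1])
crop(d["frame"],"pics/t12.png",230,175,330,245,8)
E
```

```text
above slot t 68.7 tcp [0.4807 0.0313 0.2504] F [-0.8654  1.1801 -2.0852] gw 0.0089
mouth [ 1.265  -1.4414  1.7374]
h 0.051 0.13873918890894507 [ 1.5805 -1.5211  0.7618]
h 0.047 0.13395288089029955 [ 1.1225 -0.3865  1.0848]
h 0.043 0.1297357355398306 [ 0.6679 -1.6456  0.9723]
h 0.039 0.12589626801553577 [ 2.567  -0.614   0.0848]
h 0.035 0.12181451076707332 [ 2.7116 -0.6659  0.0088]
h 0.031 0.1178143192437186 [ 3.0892 -0.8682 -0.0465]
h 0.029 0.11595548268969588 [ 2.9824 -0.3812 -0.573 ]
h 0.027 0.11425696294441774 [ 2.1891 -1.5189  2.7658]
h 0.025 0.11377450672463453 [ 0.4768 -0.3447 12.4044]
 t 75.42 tcp [ 0.0709 -0.621   0.2313] F [0.6433 0.1389 0.0174] gw 0.0339
```

View pics/s12.png

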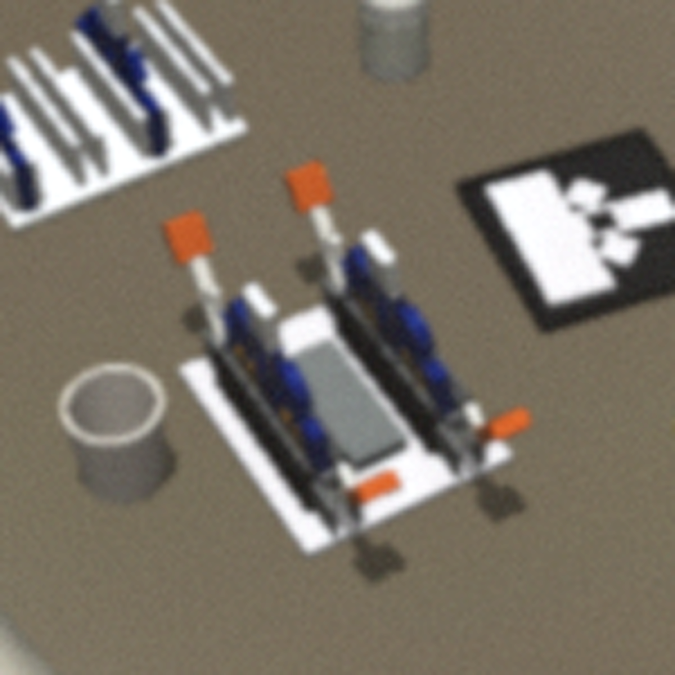

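View pics/t12.png

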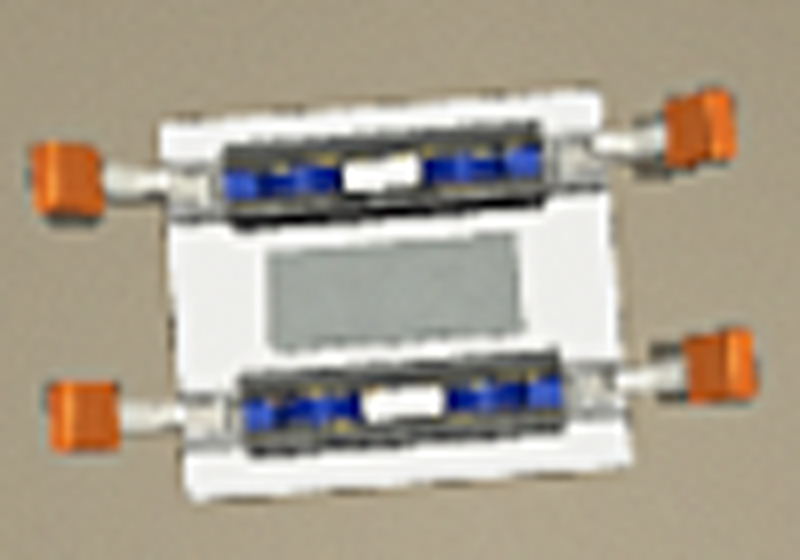

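Both boards stand upright on the toes. Swinging the levers in, starting with a-right as a guarded push from outside.

```bash
cat > levin.py <<'E'
from ins import *
def lever_in(x,s,fmax=20,verbose=True):
    p=sw(x,s*.160,.18)
    o=get_obs()
    q=orient(p,SY) ; move_to(list(p),list(q)) 
    F0=sdir(get_obs()["contact_force"])
    go(sw(x,s*.160,.086),.2)
    for y,z in((.135,.088),(.115,.093),(.100,.098)):
        go(sw(x,s*y,z),.1); f=sdir(get_obs()["contact_force"])-F0
        if verbose: print(y,f)
        if abs(f[1])>35: break
    y=.100
    while y>.078:
        y-=.002
        go(sw(x,s*y,.099),.05); o=get_obs(); f=sdir(o["contact_force"])-F0
        if verbose: print("%.3f"%y,"%.2f"%o["time"],f)
        if abs(f[1])>fmax: break
    print(x,s,"end",y,f)
    go(sw(x,s*.125,.105),.2); go(sw(x,s*.125,.18),.25)
E
python3 - <<'E'
from levin import *
command_gripper(0)
lever_in(-.045,-1)
obs()
d2=get_image("side");np.savez("s13.npz",**d2)
im=d2["frame"][140:290,200:350]; cv2.imwrite("pics/s13.png",cv2.convertScaleAbs(cv2.resize(im,None,fx=4.5,fy=4.5,interpolation=cv2.INTER_CUBIC),alpha=1.6)[:,:,::-1])
E
```

```text
0.135 [ 0.6338 -2.6665  2.3703]
0.115 [ 0.7766 -0.2342  1.0402]
0.1 [-0.4983  0.438   0.7197]
0.098 80.18 [-0.008  -0.3598  0.1163]
0.096 80.43 [-0.7722 -2.785   0.2225]
0.094 80.68 [-2.2692 -4.0734  2.888 ]
0.092 80.93 [-2.6751 -3.0704  2.3497]
0.090 81.18 [-0.6056 -2.6474  1.2604]
0.088 81.43 [-0.7458 -4.7202  1.6366]
0.086 81.68 [ -0.1021 -15.2675   0.4508]
0.084 81.93 [  1.7325 -22.5224  -1.4169]
-0.045 -1 end 0.08399999999999999 [  1.7325 -22.5224  -1.4169]
 t 82.74 tcp [ 0.4879 -0.0929  0.1808] F [-0.6904 -0.7861 -0.6615] gw -0.0003
```

View pics/s13.png

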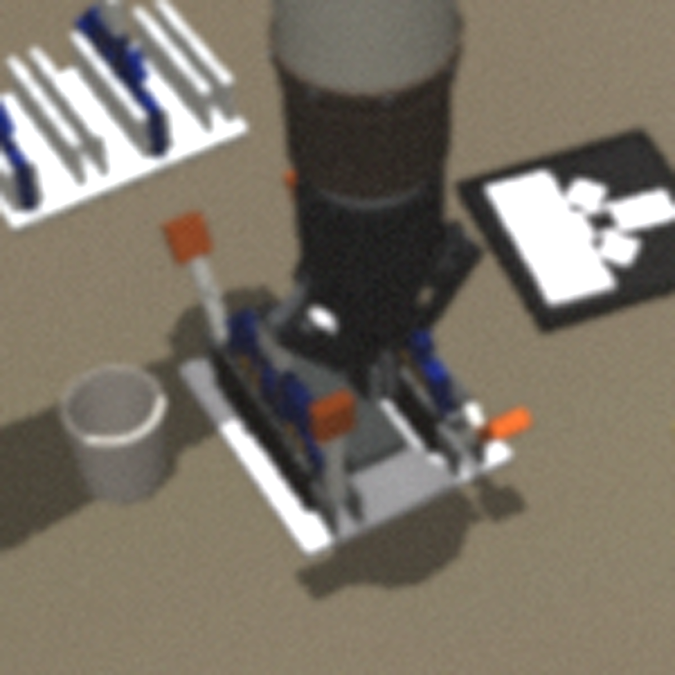

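Lever a-right is upright, head at (330,415), with a firm stop at 0.084–0.086. Continuing with the other three.

```bash
python3 - <<'E'
from levin import *
lever_in(.045,-1,verbose=False)
go(sw(.045,-.125,.25),.3)
lever_in(.045,1,verbose=False)
lever_in(-.045,1,verbose=False)
go(sw(-.045,.125,.27),.3)
move_joints([-1.2,.385,.008,0,-1.194,-.26]);obs()
d=get_image("top");d2=get_image("side");np.savez("t14.npz",**d);np.savez("s14.npz",**d2)
im=d2["frame"][140:290,200:350]; cv2.imwrite("pics/s14.png",cv2.convertScaleAbs(cv2.resize(im,None,fx=4.5,fy=4.5,interpolation=cv2.INTER_CUBIC),alpha=1.6)[:,:,::-1])
crop(d["frame"],"pics/t14.png",230,175,330,245,8)
for n,dd in(("top",d),("side",d2)):
    for c,a,P in blobs(dd,(4,150,60),(16,255,255),12):
        if .4<P[:,0].mean()<.65: 
            T=P[P[:,2]>np.percentile(P[:,2],90)-.006]; print(n,c,T.mean(0))
    W=cloud(dd);x,y,z=W[...,0],W[...,1],W[...,2]
    m=((x>.44)&(x<.62)&(abs(y-.033)<.03)&(z>.115)&(z<.17)).astype(np.uint8)
    k,L,st,c=cv2.connectedComponentsWithStats(m)
    for i in range(1,k):
        if st[i,4]>10:
            P=W[L==i];T=P[P[:,2]>np.percentile(P[:,2],90)-.006];print(n,"tab",c[i],T.mean(0),T[:,2].max())
E
```

```text
0.045 -1 end 0.08399999999999999 [  1.6061 -20.637    1.6118]
0.045 1 end 0.08199999999999999 [-6.3628 23.0551  2.6712]
-0.045 1 end 0.08399999999999999 [-9.8557 20.8812  3.175 ]
 t 102.5 tcp [ 0.0709 -0.621   0.2313] F [-0.5555  0.7996 -0.8659] gw -0.0003
top [301.4118 191.    ] [ 0.5716 -0.035   0.1177]
top [253.4242 195.    ] [0.5632 0.1073 0.1185]
top [304.25   221.4286] [ 0.4823 -0.0401  0.1175]
top tab [276.6154 192.4615] [0.569  0.0391 0.1328] 0.1359736149026587
top tab [279.3611 222.8611] [0.4795 0.032  0.1315] 0.1368649258307112
side [302.2923 217.9231] [ 0.5739 -0.0378  0.1181]
side [273.4464 230.9286] [ 0.4844 -0.0428  0.1182]
side tab [288.2632 197.4211] [0.57   0.0357 0.1321] 0.13498002961309252
side tab [259.6842 209.807 ] [0.4808 0.0308 0.1324] 0.13540683221406363
```

View pics/s14.png

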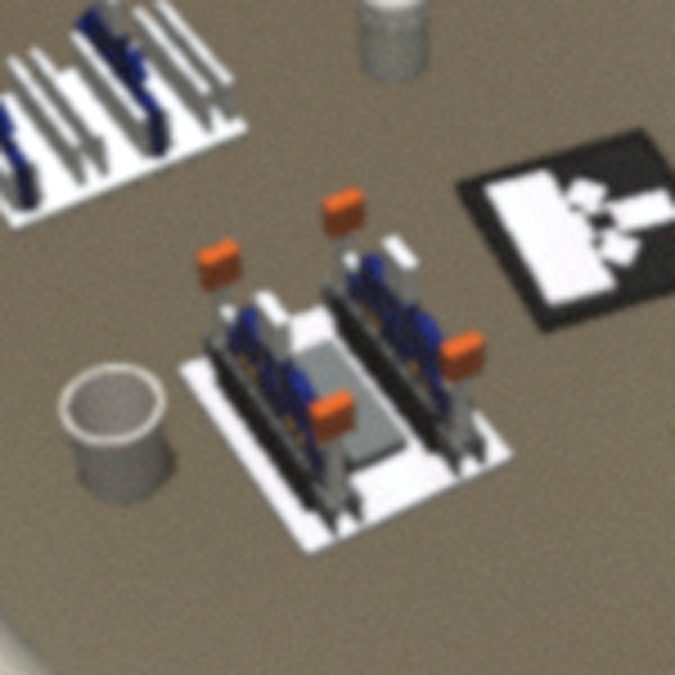

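View pics/t14.png

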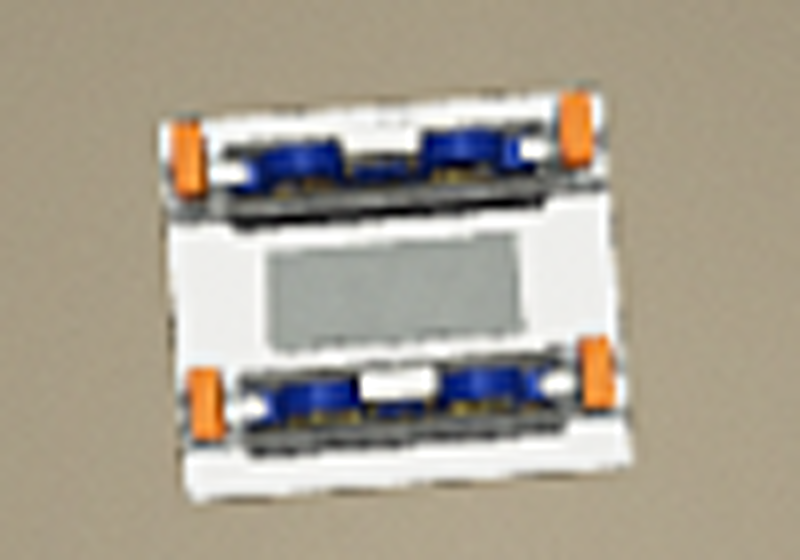

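All four heads are upright at z 118 and both tab tops are at z 132 (14 + 118), so the boards are seated home. One whole-scene check before handing in.

```bash
python3 - <<'E'
from rob import *
d=get_image("top");d2=get_image("side")
a=d["frame"][:,:,::-1];b=cv2.convertScaleAbs(d2["frame"][:,:,::-1],alpha=1.5)
cv2.imwrite("pics/t15.png",a[70:300,40:540]);cv2.imwrite("pics/s15.png",b)
E
```

```text
(no output)
```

View pics/t15.png

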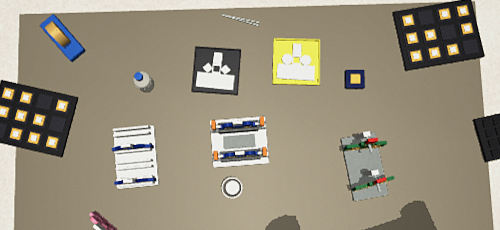

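View pics/s15.png

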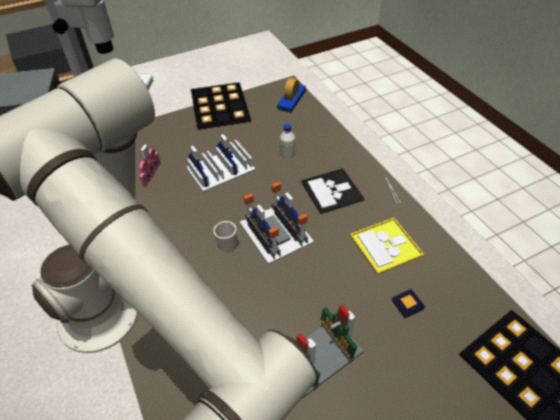

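Everything is in place. The green boards are on their pegs at (365,138) and (370,182) in the top crop. The two diamond boards are still in the white stand, and the bottle, cup and chip box are where they started. Handing in.

```bash
python3 - <<'E'
from plant import *
print(get_obs()["time"]); print(job_done())
E
```

```text
102.7
the job is handed in; nothing more can be done
None
```

I handed the job in at 102.7 s of the 208 s allowed, and every check I made on the finished scene passed.

- **Green boards:** I swung all four levers out to their stops, felt at 16–19 N. Both boards were there; slot b's now hangs on the rear peg and slot a's on the front peg. The grey stand got its knock of a few cm once both were hung, and they stayed on.
- **Blue boards:** The yellow tray holds the round-eared template. I confirmed each chosen board as round in the air before setting it in, one per slot. The two diamond boards are still in the white stand.
- **Seating:** I pushed all the levers in to firm stops, felt at 20–23 N. Both tab tops read z ≈ 132 mm, the seated height (14 + 118), and the lever heads stand upright. The pictures show this for all four; my numeric check gave z ≈ 118 mm for the b levers and a-right but skipped a-left.
- **One reading that differed:** lever b-left measured about 3 mm further in than at the start. It ended against its stop, so I took it as fully in.
- **Bystanders:** the bottle, cup and chip box show no movement in the last pictures; I compared these by eye.

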